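# Make up two gauge kits in fitted foam trays

### The arm

A 7-joint arm with a two-finger parallel gripper is mounted at the origin on a cart in front of the work surface, level with it; the furniture and walls round the work are solid. World frame = base frame: x ahead of the robot, y to its left, z up, the work surface at z = 0. Lengths are in m, angles in rad, forces in N, time in s.
With the tool pointing down it reaches from about 0.4 to 0.875 m from the base axis. Payload 19.3 kg.
Tool frame: the origin (TCP) lies midway between the tips of the shut fingers; the grasp point (between the pads) lies bot.grip_point_offset behind it (bot.grip_point_offset is the distance from the TCP to the grasp point, in m); z points along the fingers, y is the direction in which the jaws open and shut (so a half turn about z gives the same grasp; the last joint's range is limited). The gripper opens to 85 mm and grips with 20 to 120 N. Pads are 22 mm wide; open, the fingers measure 114 mm over their backs; the gripper's body (76 mm by 85 mm) begins 54 mm behind the grasp point. The pads swing forward as they close: fully open they stand 13 mm farther back than shut.
Start: joints at [-1.182, 0.521, -0.036, 1.599, 0.021, 1.021, -0.113], TCP at [0.277, 0.56, 0.231] pointing down, gripper open.
Joint ranges: [-2.91, 2.91], [-0.3, 2.13], [-1.5, 1.42], [0.17, 2.43], [-1.26, 4.41], [0.16, 1.93], [-2.52, 2.52]. Speed limits (rad/s): [1.89, 1.89, 2.39, 2.39, 3.01, 3.01, 3.01].

### API

Orientations are given as [roll, pitch, yaw] about the fixed x, y, z axes, in that order (R = Rz(yaw) Ry(pitch) Rx(roll)).
In Python, from workcell import bot gives the robot as it stands.
- The arm moves only by the tool servo_tool, never from a script. Its argument "rows" is a list that holds one entry, the list of rows, each a list of 6 numbers: the shift along the tool's x, y, z in cm, then the turn, a rotation vector about the tool's x, y, z in degrees. A call has 1 to 5 rows; each row shifts and turns the commanded pose from where the row before left it, along the tool's axes as they then stand; what a row does not reach is not made up. A row lasts 1/8 s, in which the tool goes at most 62.5 mm and 10.7 degrees, less where a joint would pass 70% of its speed; a pose out of reach is approached as far as the arm can. A call is refused whole if a number of a shift passes 6.25 or a number of a turn 10.7, either way. A call with a gripper value outside its range is refused whole. "grip" is the opening, from -1 (shut) to 1 (fully open), so that 0 is half open, set as the call begins (left out, the last holds). The fingers move at their own pace and stop on an object; "squeeze" is the grip in N (left out, the last holds). Time passes only in rows, so rows that do not move let the fingers close. It gives the time, the measured TCP pose, the force and the opening at its end, in the units of the state.
- bot.observe(): the state, without advancing time (a new reading comes with each control period).
- bot.grab_frame(name): name is "scene" or "side" or "wrist"; returns a dict with "image" (420x560x3 uint8, red, green, blue), "K" (3x3 intrinsics, pixels), "dist" ([k1, k2, p1, p2, k3] as OpenCV has them; the pictures are not rectified), "R" (3x3) and "t" (3): a world point X has camera coordinates R X + t; the wrist camera has in their place "mount" (4x4, takes a point from camera to tool coordinates, whose origin is the TCP and whose axes are the flange's). Camera axes: x right, y down, z forward; pixel columns grow to the right and rows downward; lengths in m; the calibration is good to about 2 mm. A picture is of the moment at which its call begins: read the wrist's pose just before it. There is no depth.
- bot.job_done(): hands the job in, once; it reports no verdict.
The state is a dict: "clock": time; "qpos": joint angles; "qd": joint speeds; "joint_efforts": joint torques, N m; "position": TCP position; "tool_rot": TCP orientation; "force": force on the tool from outside, world axes, zero at the start; "moment": the same for the moment, N m; "grip_width": finger opening in m.
Only numpy, scipy, OpenCV 4.12 (cv2) and the standard library are available. Lean on these libraries where they do the work, as an engineer would, in place of code of your own. Each camera call takes 0.05 s, during which the arm holds its last target.

### The job

Make up the two gauge kits for the day's inspections: the plug gauge and the small ring gauge go together in the foam tray that has the long slot, and the large ring gauge, the folding loupe and the setting master (standing upright) go in the tray with three recesses. Seat each one flat in the recess cut to its shape and size, do not let any of them fall, and leave the glass dish of caps where it is.

Things in the scene. Friction and masses are not known exactly. Their poses are not given: they have to be found in the camera images.
- plug_gauge: Steel go/no-go plug gauge lying on its side, 98 mm long along its y; six-sided handle (y = -25 to 37 mm) 18 mm wide across x and 16 mm high, a 12 mm round pin at each end. Origin at the centre of its underside, z up. Goes in the long slot of plug_tray, its length along the slot, either way round.
- small_ring: Small steel ring gauge lying flat: 34 mm outside diameter, 12 mm high. Origin at the centre of its underside. Goes in the round recess of plug_tray.
- large_ring: Large steel ring gauge lying flat: 46 mm outside diameter, 14 mm high. Origin at the centre of its underside. Goes in the large round recess of master_tray.
- loupe: Closed black folding loupe lying flat, 44 mm (along its x) x 30 mm (y), rounded ends, 13 mm high. Its long edges can be pinched at the 2 mm cover plates, the upper one 11 to 13 mm above its underside. Origin at the centre of its underside. Goes in the oblong recess of master_tray.
- setting_master: Stepped steel setting master standing upright: 30 mm diameter body, narrower spigot on top, 43 mm high in all. Origin at the centre of its underside, z up. Goes in the small round recess of master_tray, upright.
- plug_tray: Foam tray, fixed to the bench, dark top 204 (x) x 90 (y) mm, 14 mm high, on a thin grey base with a tab at each end. Origin: centre of its underside; x along its length, z up. Recesses on its line y = 0, 5 mm deep, light floor 9 mm above the bench: slot 114 (x) x 34 (y) mm centred at x = -32 mm for the plug gauge; round, 50 mm diameter, at x = +64 mm for the small ring.
- master_tray: Foam tray, fixed to the bench, dark top 204 (x) x 90 (y) mm, 14 mm high, on a thin grey base with a tab at each end. Origin: centre of its underside; x along its length, z up. Recesses on its line y = 0, 5 mm deep, light floor 9 mm above the bench: round, 62 mm diameter, at x = -62 mm for the large ring; oblong 60 (x) x 46 (y) mm at x = +8 mm for the loupe; round, 46 mm diameter, at x = +70 mm for the setting master.
- sample_dish: Bystander: glass dish of small metal caps, 64 mm diameter, 15 mm high, standing loose among the gauges; origin at the centre of its underside. Not to be moved. (Keep the gripper clear of the fixed steel instrument shelf behind the gauges: front edge at about x = 0.67 m, from y = 0.03 m to the right, top 0.28 m up, on legs.)

How it is judged:
By the outcome, as a careful person would: the job done as asked, in the order asked, and still so for the second after the job is handed in, with the robot touching nothing.
It also fails if it takes over 136 s, if anything falls off the work surface, if the arm or the gripper's body presses on something with over 40 N, if the wrist force passes 120 N, or if a joint passes its speed limit or range.

## Working session

There is one attempt and no reset: what is moved stays moved. The work goes in short steps, Python scripts to look and compute and a tool call to move; the robot and the scene stay as the last step left them, time stands still between calls to the robot, and variables do not carry over. Pictures are saved under pics/ and viewed, and the job is handed in when it is done.

Besides the shell and the picture viewer there is one more tool, called after "Emit:" in YAML: its name, and indented under it one key for each argument. servo_tool: Moves the arm, as the interface text tells. Its arguments: {"type":"object","properties":{"rows":{"type":"array"},"grip":{"type":"number"},"squeeze":{"type":"number"}},"required":["rows"]}

```bash
ls; mkdir -p pics; python3 - <<'E'
from workcell import bot
import cv2,json,numpy as np
print(bot.observe()); print(bot.grip_point_offset)
for n in ["scene","side","wrist"]:
    f=bot.grab_frame(n)
    cv2.imwrite(f"pics/{n}0.png",f["image"][:,:,::-1])
    print(n,{k:np.array(v).tolist() for k,v in f.items() if k!="image"})
    import pickle; pickle.dump(f,open(f"pics/{n}0.pkl","wb"))
E
```

```text
pics
{'clock': 0.0, 'qpos': array([-1.18222181,  0.52205308, -0.03632691,  1.60001793,  0.02120755,
        1.0211318 , -0.11281001]), 'qd': array([-0.00034115,  0.00041099,  0.00145611,  0.0002805 ,  0.00050023,
        0.00118197, -0.00021229]), 'joint_efforts': array([ 3.75845821e-04, -9.27090311e+01,  1.97962359e+00, -3.69955981e+01,
        1.78030785e-02,  7.59656075e-03, -2.30072772e-05]), 'position': array([0.27665906, 0.56003138, 0.23069786]), 'tool_rot': array([-3.14037153e+00,  9.59828500e-05,  2.68280191e+00]), 'force': array([ 0.04460031, -0.21191375,  0.84090731]), 'moment': array([-0.05684906,  0.00665818, -0.01658973]), 'grip_width': 0.085316949010678}
0.0187
scene {'K': [[457.26923207000476, 0.0, 277.63916392462335], [0.0, 457.26923207000476, 214.03937756215512], [0.0, 0.0, 1.0]], 'dist': [-0.12553034360739168, 0.0, 0.0, 0.0, 0.0], 'R': [[0.882227010422514, -0.47042564482167687, -0.019370461405534906], [-0.3056722649492533, -0.5409894091956743, -0.7835144705612711], [0.35810608556927276, 0.6971586417969909, -0.6210715414877968]], 't': [-0.4339762914289199, 0.17839541
[... 255 characters left out ...]
-0.007060390153865225], [-0.10181752454007942, 0.6507443003282326, -0.7524393977503101], [0.12689771687392126, -0.7416952648144385, -0.6586236433685217]], 't': [0.4669102316915885, 0.06835810289796604, 1.14418469868774]}
wrist {'K': [[298.35106920151776, 0.0, 279.2547529419632], [0.0, 298.35106920151776, 213.36673975272942], [0.0, 0.0, 1.0]], 'dist': [-0.026373461445945774, 0.0, 0.0, 0.0, 0.0], 'mount': [[0.0009769459578507843, -0.9468574315491864, -0.3216520634111824, 0.08389170473812711], [0.9999995212551265, 0.000907218291935309, 0.00036666672408617744, -0.0012820922415205382], [-5.5372477037311885e-05, -0.3216522676354804, 0.9468578645492893, -0.14292732597644214], [0.0, 0.0, 0.0, 1.0]]}
```

View pics/scene0.png

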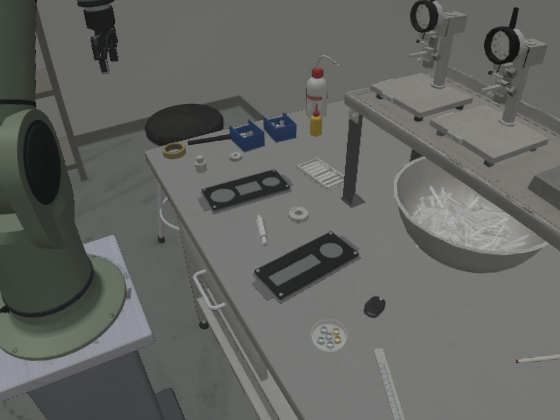

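View pics/side0.png

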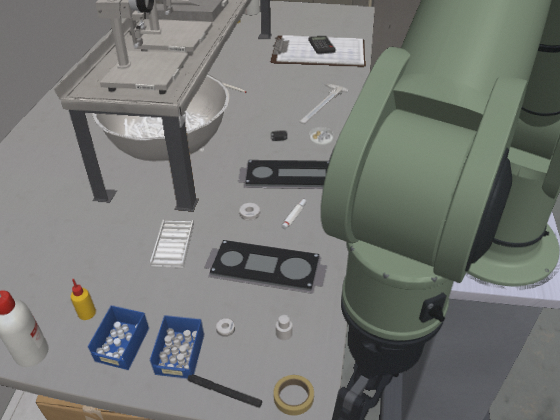

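View pics/wrist0.png

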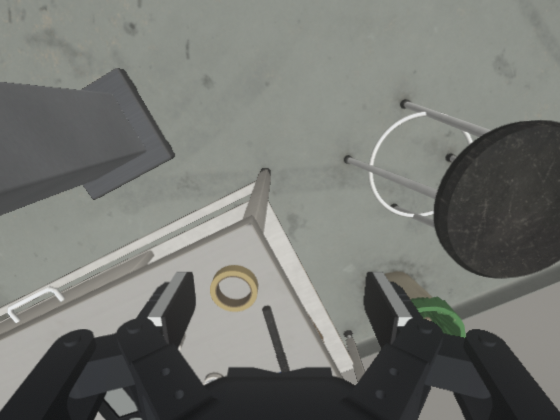

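The scene view shows the master tray at about (246,189), plug tray at (307,264), setting master (200,164), small ring (235,156), large ring (298,214), plug gauge (262,229), loupe (375,306) and dish (329,336). Side view shows the same. I'll enlarge both next.

```bash
cat > h.py <<'E'
import numpy as np,cv2,pickle
from scipy.spatial.transform import Rotation as Ro
def cam(f,tcp=None):
    if 'mount' in f:
        p,r=tcp; T=np.eye(4);T[:3,:3]=Ro.from_euler('xyz',r).as_matrix();T[:3,3]=p
        M=T@np.array(f['mount']); return np.array(f['K']),np.array(f['dist']),M[:3,:3].T,-M[:3,:3].T@M[:3,3]
    return np.array(f['K']),np.array(f['dist']),np.array(f['R']),np.array(f['t'])
def ray(c,uv):
    K,d,R,t=c; n=cv2.undistortPoints(np.array([[uv]],float),K,d)[0,0]
    v=R.T@np.array([n[0],n[1],1]); return -R.T@t, v/np.linalg.norm(v)
def onz(c,uv,z):
    o,v=ray(c,uv); return o+v*(z-o[2])/v[2]
def tri(cs,uvs):
    A=np.zeros((3,3));b=np.zeros(3);L=[]
    for c,u in zip(cs,uvs):
        o,v=ray(c,u);P=np.eye(3)-np.outer(v,v);A+=P;b+=P@o;L.append((o,P))
    x=np.linalg.solve(A,b); return x,[np.linalg.norm(P@(x-o)) for o,P in L]
def proj(c,X):
    K,d,R,t=c; return cv2.projectPoints(np.array(X,float).reshape(-1,1,3),cv2.Rodrigues(R)[0],t,K,d)[0][:,0]
def crop(img,x0,y0,x1,y1,s,fn):
    im=img[y0:y1,x0:x1,::-1]; im=cv2.resize(im,None,fx=s,fy=s,interpolation=cv2.INTER_CUBIC)
    st=20
    for x in range((x0//st+1)*st,x1,st): cv2.putText(im,str(x),((x-x0)*s-10,8),0,.35,(0,255,255),1);cv2.line(im,((x-x0)*s,10),((x-x0)*s,16),(0,255,255),1)
    for y in range((y0//st+1)*st,y1,st): cv2.putText(im,str(y),(0,(y-y0)*s+4),0,.35,(0,255,255),1);cv2.line(im,(24,(y-y0)*s),(30,(y-y0)*s),(0,255,255),1)
    cv2.imwrite(fn,im)
def load(n): return pickle.load(open(f"pics/{n}.pkl","rb"))
E
python3 - <<'E'
from h import *
s=load("scene0")["image"];d=load("side0")["image"]
crop(s,160,130,320,250,5,"pics/s_a.png")
crop(s,230,200,390,320,5,"pics/s_b.png")
crop(s,290,270,410,360,6,"pics/s_c.png")
crop(d,200,190,350,300,5,"pics/d_a.png")
crop(d,200,110,350,220,5,"pics/d_b.png")
crop(d,200,290,320,380,6,"pics/d_c.png")
E
```

```text
(no output)
```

View pics/s_a.png

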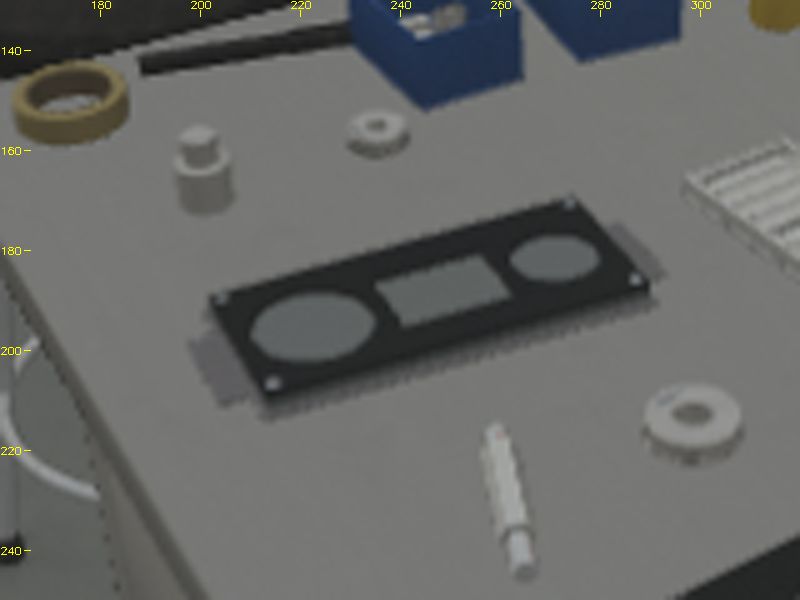

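View pics/s_b.png

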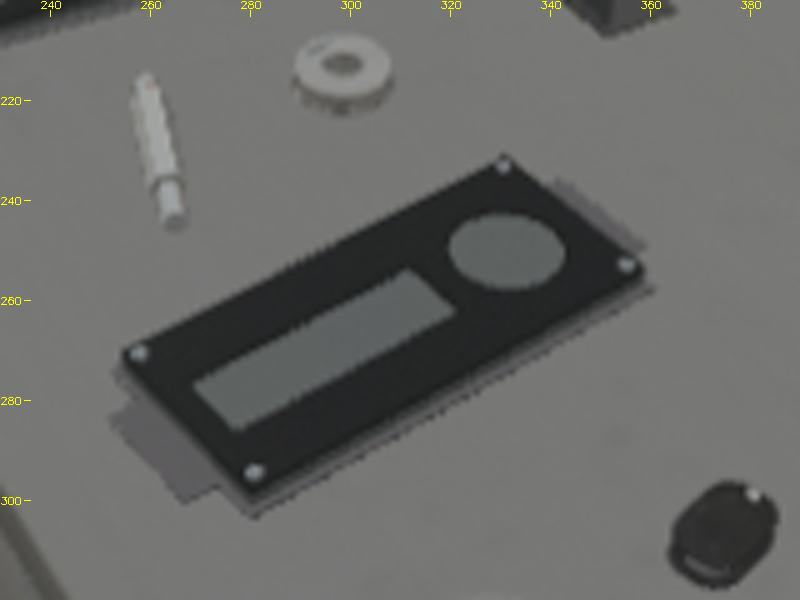

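View pics/s_c.png

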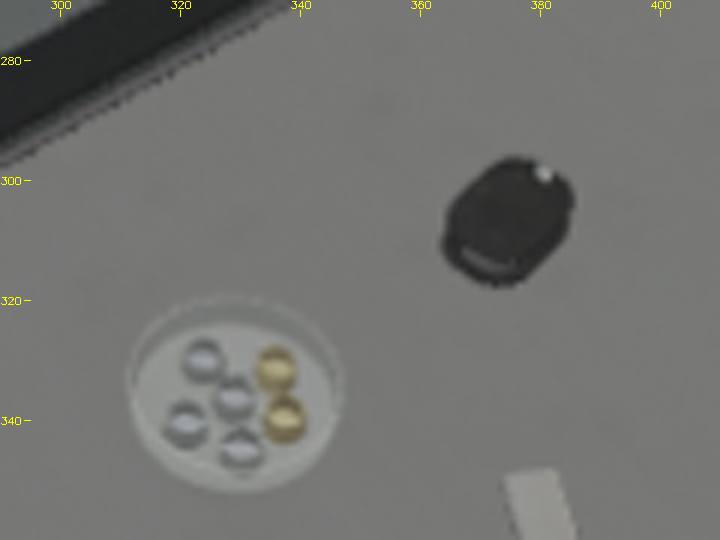

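View pics/d_a.png

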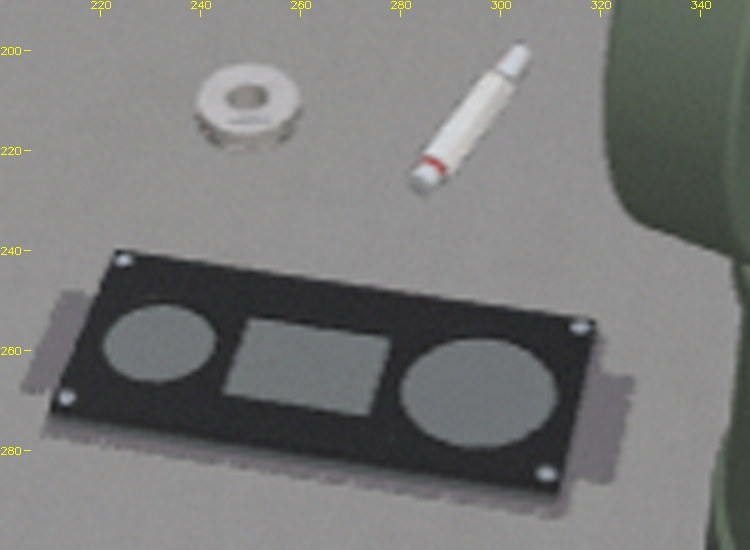

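View pics/d_b.png

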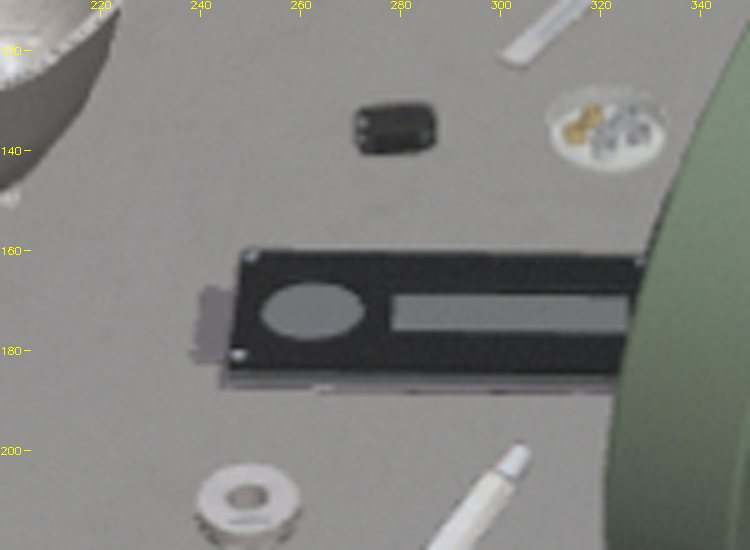

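View pics/d_c.png

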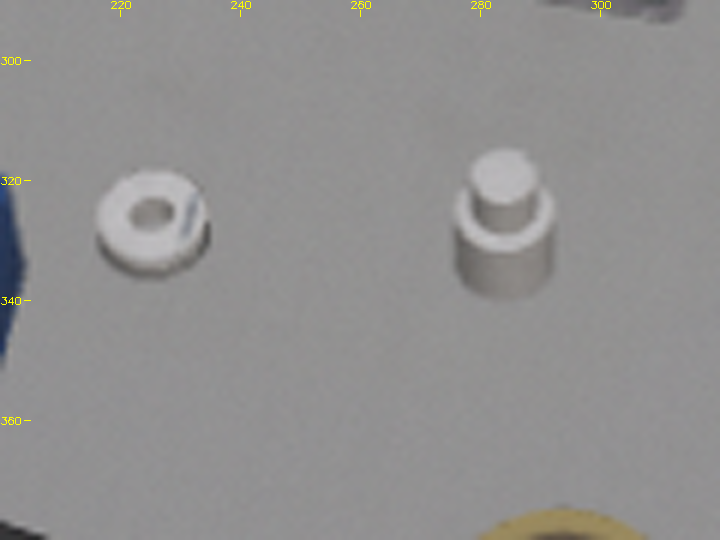

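```bash
python3 - <<'E'
from h import *
np.set_printoptions(precision=4,suppress=True)
S=cam(load("scene0"));D=cam(load("side0"))
P={'m1(-x+y)':((204.4,189.6),(309.2,284.6)),'m2(-x-y)':((214.4,206.8),(316,255.4)),'m3(+x+y)':((274,170.6),(213.4,269.6)),'m4':((287.2,186),(224.6,242)),
'mL':((222.6,195.3),(295.5,268.5)),'mS':((271,181.8),(231.8,258.6)),
'p+x+y':((330.6,233.2),(247.6,181)),'p+x-y':((355.4,253),(250.2,161.2)),'p-x-y':((280.8,294.4),(328,162.2)),'pR':((331.4,250.2),(262.6,172.2)),
'large':((298.4,213),(249.6,210.4)),'small':((235.8,155.8),(225.5,326)),'master':((200,157.4),(284,319.7)),
'plugfar':((259.2,216),(285,225.6)),'plugnear':((264.6,244),(304,200.4)),'loupe':((375.3,305.5),(279.2,135)),'dish':((329.5,335),(321.5,136))}
for k,(a,b) in P.items():
    a=np.array(a)-.4;b=np.array(b)-.4
    x,e=tri([S,D],[a,b]); print(k,x,np.round(e,4), onz(S,a,.009)[:2],onz(D,b,.009)[:2])
E
```

```text
m1(-x+y) [0.3899 0.2023 0.0156] [0.0001 0.0001] [0.3927 0.2116] [0.3903 0.1966]
m2(-x-y) [0.3859 0.1234 0.0154] [0.0003 0.0003] [0.3881 0.1315] [0.3867 0.1172]
m3(+x+y) [0.5823 0.1929 0.015 ] [0.0008 0.0008] [0.5873 0.2015] [0.5834 0.1881]
m4 [0.5787 0.1139 0.0146] [0.0004 0.0004] [0.5831 0.1211] [0.5801 0.1087]
mL [0.4224 0.1617 0.0118] [0.0001 0.0001] [0.4237 0.1655] [0.4226 0.1592]
mS [0.5538 0.1549 0.0115] [0.0004 0.0004] [0.556  0.1584] [0.5541 0.1528]
p+x+y [ 0.5742 -0.0927  0.0146] [0.0002 0.0002] [ 0.5783 -0.0873] [ 0.5757 -0.0994]
p+x-y [ 0.5849 -0.1714  0.0141] [0.0004 0.0004] [ 0.5889 -0.1671] [ 0.5862 -0.1779]
p-x-y [ 0.394  -0.1961  0.0143] [0.0003 0.0003] [ 0.3958 -0.1919] [ 0.3948 -0.2034]
pR [ 0.5473 -0.1365  0.0109] [0.0007 0.0007] [ 0.5493 -0.1347] [ 0.5471 -0.1385]
large [0.5488 0.0065 0.0128] [0.0009 0.0009] [0.5522 0.0109] [0.549  0.0029]
small [0.5272 0.3196 0.0111] [0.0009 0.0009] [0.5294 0.3232] [0.5269 0.3184]
master [0.4213 0.3119 0.0425] [0.0008 0.0008] [0.4381 0.3667] [0.4248 0.2872]
plugfar [0.4638 0.0423 0.0122] [0.0012 0.0012] [0.4668 0.0462] [0.4632 0.0394]
plugnear [ 0.4336 -0.0483  0.0102] [0.0003 0.0003] [ 0.4339 -0.0471] [ 0.434  -0.0498]
loupe [ 0.5357 -0.3043  0.0097] [0.0013 0.0013] [ 0.5376 -0.3037] [ 0.5346 -0.3043]
dish [ 0.4245 -0.3181  0.0087] [0.0012 0.0012] [ 0.4257 -0.3182] [ 0.4233 -0.3169]
```

```bash
cat > plan.py <<'E'
# usage: plan.py x y z yawdeg nrows [from x y z yaw]
import sys,numpy as np
from scipy.spatial.transform import Rotation as Ro
a=[float(v) for v in sys.argv[1:]]
tgt=np.array(a[:3]);R1=Ro.from_euler('xyz',[np.pi,0,np.radians(a[3])]);n=int(a[4])
if len(a)>5: p=np.array(a[5:8]);R=Ro.from_euler('xyz',[np.pi,0,np.radians(a[8])])
else:
    from workcell import bot
    o=bot.observe();p=np.array(o['position']);R=Ro.from_euler('xyz',o['tool_rot'])
    print("at",np.round(p,4),np.round(np.degrees(o['tool_rot']),1),"q7 %.2f"%o['qpos'][6],"t",o['clock'],"F",np.round(o['force'],1),"w",round(o['grip_width'],4))
out=[]
for i in range(n):
    k=n-i
    d=R.inv().apply((tgt-p)/k)*100; w=np.degrees((R.inv()*R1).as_rotvec())/k
    d=np.round(d,2 if k==1 else 1);w=np.round(w*2)/2
    if k==1 : w=np.round(np.degrees((R.inv()*R1).as_rotvec()),1)
    p=p+R.apply(d/100);R=R*Ro.from_rotvec(np.radians(w)); out.append([float(v)+0 for v in np.r_[d,w]])
for i in range(0,n,5): print(out[i:i+5])
print("end",np.round(p,4),np.round(R.as_euler('xyz',degrees=True),1))
E
python3 plan.py 0.45 0.001 0.15 71.6 12
python3 - <<'E'
from h import *
S=cam(load("scene0"));D=cam(load("side0"))
for u in [(380.1,298.6),(370.8,313.3),(375,305)]: print(onz(S,u,.0125))
for u in [(271,135.5),(287,135),(279,135)]: print(onz(D,u,.0125))
E
```

```text
at [0.2767 0.5601 0.2309] [-180.     0.   153.7] q7 -0.11 t 0.15 F [0.9 0.1 1.1] w 0.0857
[[-3.4, -3.5, 0.7, 0.0, 0.0, 7.0], [-3.8, -3.1, 0.7, 0.0, 0.0, 7.0], [-4.1, -2.6, 0.7, 0.0, 0.0, 7.0], [-4.4, -2.1, 0.7, 0.0, 0.0, 7.0], [-4.6, -1.6, 0.7, 0.0, 0.0, 7.0]]
[[-4.8, -1.0, 0.7, 0.0, 0.0, 6.5], [-4.9, -0.4, 0.7, 0.0, 0.0, 7.0], [-4.9, 0.2, 0.6, 0.0, 0.0, 6.5], [-4.8, 0.7, 0.7, 0.0, 0.0, 7.0], [-4.7, 1.3, 0.6, 0.0, 0.0, 6.5]]
[[-4.5, 1.8, 0.7, 0.0, 0.0, 7.0], [-4.25, 2.34, 0.62, 0.0, 0.0, 6.6]]
end [0.45  0.001 0.15 ] [-180.     0.    71.6]
[ 0.55377399 -0.29797448  0.0125    ]
[ 0.51690668 -0.31792049  0.0125    ]
[ 0.53572014 -0.30581705  0.0125    ]
[ 0.55330188 -0.29176063  0.0125    ]
[ 0.51202663 -0.30048205  0.0125    ]
[ 0.53286966 -0.29727525  0.0125    ]
```

Emit:
servo_tool:
  rows:
    - [[-3.4, -3.5, 0.7, 0, 0, 7], [-3.8, -3.1, 0.7, 0, 0, 7], [-4.1, -2.6, 0.7, 0, 0, 7], [-4.4, -2.1, 0.7, 0, 0, 7], [-4.6, -1.6, 0.7, 0, 0, 7]]
  grip: 0
  squeeze: 40

```text
clock: 0.78
position: [0.3495, 0.326, 0.1961]
tool_rot: [3.141, -0.0, 2.068]
force: [1.3, 0.2, -0.2]
grip_width: 0.0425
```

Emit:
servo_tool:
  rows:
    - [[-4.8, -1.0, 0.7, 0, 0, 6.5], [-4.9, -0.4, 0.7, 0, 0, 7], [-4.9, 0.2, 0.6, 0, 0, 6.5], [-4.8, 0.7, 0.7, 0, 0, 7], [-4.7, 1.3, 0.6, 0, 0, 6.5]]

```text
clock: 1.4
position: [0.422, 0.0926, 0.1632]
tool_rot: [3.141, -0.0, 1.484]
force: [1.1, 0.6, 0.5]
grip_width: 0.043
```

Emit:
servo_tool:
  rows:
    - [[-4.5, 1.8, 0.7, 0, 0, 7], [-4.2, 2.3, 0.6, 0, 0, 6.6], [0, 0, 0, 0, 0, 0]]

```text
clock: 1.78
position: [0.4502, -0.0013, 0.15]
tool_rot: [3.141, 0.001, 1.243]
force: [0.3, 1.1, -0.5]
grip_width: 0.043
```

Moves track well. Wrist view for the plug.

```bash
cat > wr.py <<'E'
import sys
from h import *
from workcell import bot
o=bot.observe();f=bot.grab_frame("wrist");f["tcp"]=(o['position'],o['tool_rot'])
pickle.dump(f,open(f"pics/{sys.argv[1]}.pkl","wb"))
im=f["image"].copy()
c=cam(f,f["tcp"])
import numpy as np
crop(im,0,0,560,420,1,f"pics/{sys.argv[1]}.png")
print(np.round(o['position'],4),np.degrees(o['tool_rot']).round(1))
E
python3 wr.py w1
```

```text
[ 0.4502 -0.0013  0.15  ] [1.80e+02 1.00e-01 7.12e+01]
```

View pics/w1.png

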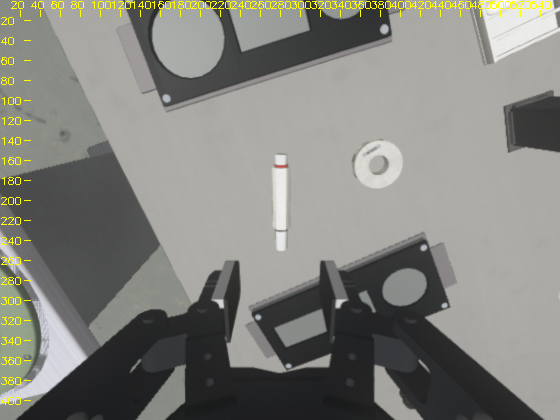

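Wrist view: plug is vertical in the picture, tips at (280,154) red end and (280.5,249), between the jaws; large ring at (378,163).

```bash
python3 - <<'E'
from h import *
f=load("w1");c=cam(f,f["tcp"])
for n,u,z in [("red",(280,154),.008),("other",(280.5,249.5),.008),("hand top",(279,165),.012),("hand bot",(281,231),.012),("ring",(378,163.5),.014),("m2",(166,98),.0145),("m4",(384,29),.0145),("p+y",(425,241),.0145),("p+x-y",(445,306),.0145),("p-x-y",(289,366),.0145),("p-x+y",(255,309),.0145)]: print(n,onz(c,u,z).round(4))
E
```

```text
red [0.4639 0.0406 0.008 ]
other [ 0.4326 -0.0539  0.008 ]
hand top [0.4599 0.0316 0.012 ]
hand bot [ 0.4403 -0.0326  0.012 ]
ring [0.5484 0.0037 0.014 ]
m2 [0.3852 0.1198 0.0145]
m4 [0.5781 0.111  0.0145]
p+y [ 0.5768 -0.0895  0.0145]
p+x-y [ 0.5851 -0.1761  0.0145]
p-x-y [ 0.3938 -0.201   0.0145]
p-x+y [ 0.3835 -0.1109  0.0145]
```

```bash
python3 plan.py 0.45 -0.001 0.0055 71.7 4
```

```text
at [0.4498 0.0006 0.15  ] [-180.     0.    71.5] q7 -0.20 t 1.825 F [0.6 0.5 1.1] w 0.0425
[[0.0, 0.0, 3.6, 0.0, 0.0, 0.0], [0.0, 0.0, 3.6, 0.0, 0.0, 0.0], [-0.1, 0.0, 3.6, 0.0, 0.0, 0.0], [-0.04, 0.07, 3.65, 0.0, 0.0, -0.2]]
end [ 0.4499 -0.001   0.0055] [-180.     0.    71.7]
```

Emit:
servo_tool:
  rows:
    - [[0, 0, 3.6, 0, 0, 0], [0, 0, 3.6, 0, 0, 0], [-0.1, 0, 3.6, 0, 0, 0], [0, 0, 3.0, 0, 0, 0], [0, 0, 0.65, 0, 0, -0.2]]

```text
clock: 2.45
position: [0.4486, 0.0018, 0.0046]
tool_rot: [-3.139, 0.001, 1.255]
force: [0.6, 0.3, 0.1]
grip_width: 0.0431
```

Emit:
servo_tool:
  rows:
    - [[0, 0, 0, 0, 0, 0], [0, 0, 0, 0, 0, 0]]

```text
clock: 2.7
position: [0.4501, 0.0012, 0.0068]
tool_rot: [3.14, -0.001, 1.254]
force: [-0.1, 1.5, -0.3]
grip_width: 0.0427
```

Emit:
servo_tool:
  rows:
    - [[0, 0, 0, 0, 0, 0], [0, 0, 0, 0, 0, 0], [0, 0, 0, 0, 0, 0], [0, 0, 0, 0, 0, 0]]
  grip: -1
  squeeze: 50

```text
clock: 3.2
position: [0.45, 0.0011, 0.0066]
tool_rot: [3.141, -0.001, 1.253]
force: [-2.0, 0.3, 15.6]
grip_width: 0.0143
```

Emit:
servo_tool:
  rows:
    - [[0, 0, -1.5, 0, 0, 0], [0, 0, -2.5, 0, 0, 0], [0, 0, -2.5, 0, 0, 0], [0, 0, 0, 0, 0, 0]]

```text
clock: 3.7
position: [0.4504, 0.0011, 0.0727]
tool_rot: [3.139, -0.001, 1.253]
force: [-1.1, 0.2, -0.8]
grip_width: 0.0149
```

```bash
python3 - <<'E'
from h import *
from workcell import bot
f=bot.grab_frame("scene");crop(f["image"],200,150,320,240,6,"pics/s1.png")
f=bot.grab_frame("side");crop(f["image"],230,150,350,240,6,"pics/d1.png")
E
python3 wr.py w2
```

```text
[0.4496 0.0012 0.0711] [180.   -0.   71.8]
```

View pics/w2.png

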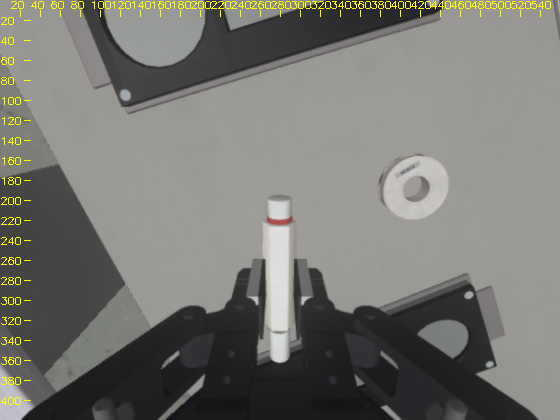

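View pics/d1.png

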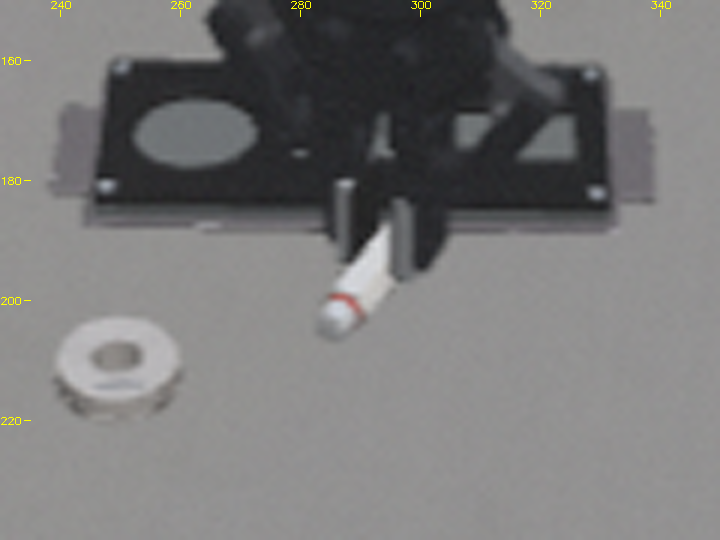

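View pics/s1.png

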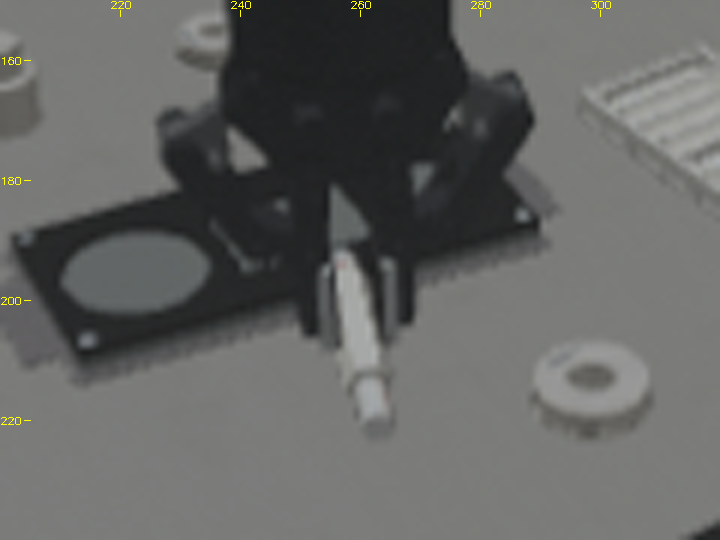

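```bash
python3 - <<'E'
from h import *
S=cam(load("scene0"));D=cam(load("side0"))
f=load("w2");c=cam(f,f["tcp"])
print(tri([S,D,c],[(256.6,192),(285.4,203.8),(280,199)]))
print(tri([S,c],[(262.3,221),(280.5,360)]))
for z in (.06,.065,.07,.075,.08): 
    a,b=onz(c,(280,197),z),onz(c,(280.5,362),z);print(z,np.linalg.norm(a-b),a,b)
# pad tips
print(tri([S,D],[(254,206.5),(297.5,195.5)]),tri([S,D],[(265,205),(287.5,192.5)]))
E
```

```text
(array([0.46210756, 0.04392143, 0.07758159]), [np.float64(0.002371423483090393), np.float64(0.0031440952204059213), np.float64(0.0019718060072135037)])
(array([ 0.43112365, -0.05148146,  0.07679635]), [np.float64(0.0008724719747289782), np.float64(0.0008724719747290522)])
0.06 0.11311127511507418 [0.46100364 0.03813473 0.06      ] [ 0.42624864 -0.06950472  0.06      ]
0.065 0.109441253261836 [0.46142323 0.03946657 0.065     ] [ 0.4277959  -0.06468039  0.065     ]
0.07 0.10577123140859783 [0.46184283 0.04079842 0.07      ] [ 0.42934316 -0.05985607  0.07      ]
0.075 0.10210120955535969 [0.46226243 0.04213026 0.075     ] [ 0.43089042 -0.05503174  0.075     ]
0.08 0.0984311877021215 [0.46268202 0.04346211 0.08      ] [ 0.43243768 -0.05020741  0.08      ]
(array([0.4400942 , 0.00932455, 0.07055674]), [np.float64(5.57747538611776e-05), np.float64(5.5774753861278054e-05)]) (array([0.4630156 , 0.00236343, 0.07041028]), [np.float64(0.0003798758061627612), np.float64(0.00037987580616270414)])
```

```bash
python3 -c "
from h import *
S=cam(load('scene0'));print(onz(S,(294.5,269.5),.0115))"; python3 plan.py 0.4593 -0.1476 0.05 7.4 10
```

```text
[ 0.4510809  -0.14976089  0.0115    ]
at [0.4494 0.001  0.0707] [-180.    -0.    71.8] q7 -0.10 t 3.85 F [-0.5 -0.7 -1.9] w 0.0148
[[-1.4, 0.6, 0.2, 0.0, 0.0, 6.5], [-1.3, 0.7, 0.2, 0.0, 0.0, 6.5], [-1.2, 0.8, 0.2, 0.0, 0.0, 6.5], [-1.1, 1.0, 0.2, 0.0, 0.0, 6.5], [-1.0, 1.1, 0.2, 0.0, 0.0, 6.5]]
[[-0.9, 1.2, 0.2, 0.0, 0.0, 6.5], [-0.7, 1.3, 0.2, 0.0, 0.0, 6.5], [-0.6, 1.4, 0.2, 0.0, 0.0, 6.5], [-0.4, 1.4, 0.2, 0.0, 0.0, 6.0], [-0.24, 1.51, 0.27, 0.0, 0.0, 6.4]]
end [ 0.4593 -0.1476  0.05  ] [-180.     0.     7.4]
```

Emit:
servo_tool:
  rows:
    - [[-1.4, 0.6, 0.2, 0, 0, 6.5], [-1.3, 0.7, 0.2, 0, 0, 6.5], [-1.2, 0.8, 0.2, 0, 0, 6.5], [-1.1, 1.0, 0.2, 0, 0, 6.5], [-1.0, 1.1, 0.2, 0, 0, 6.5]]

```text
clock: 4.47
position: [0.4541, -0.0736, 0.0601]
tool_rot: [-3.141, 0.001, 0.682]
force: [-1.1, -0.7, -1.1]
grip_width: 0.0146
```

Emit:
servo_tool:
  rows:
    - [[-0.9, 1.2, 0.2, 0, 0, 6.5], [-0.7, 1.3, 0.2, 0, 0, 6.5], [-0.6, 1.4, 0.2, 0, 0, 6.5], [-0.4, 1.4, 0.2, 0, 0, 6.0], [-0.2, 1.5, 0.2, 0, 0, 6.4]]

```text
clock: 5.1
position: [0.4593, -0.1481, 0.05]
tool_rot: [-3.141, 0.001, 0.126]
force: [0.1, -0.1, -0.8]
grip_width: 0.0149
```

Emit:
servo_tool:
  rows:
    - [[0, 0, 0, 0, 0, 0], [0, 0, 0, 0, 0, 0]]

```text
clock: 5.35
position: [0.4594, -0.147, 0.0504]
tool_rot: [-3.141, 0.001, 0.132]
force: [0.2, -0.4, -1.6]
grip_width: 0.0147
```

```bash
python3 plan.py 0.4593 -0.1476 0.019 7.4 3
python3 wr.py w3
python3 - <<'E'
from h import *
from workcell import bot
f=bot.grab_frame("scene");crop(f["image"],230,200,370,300,5,"pics/s2.png")
f=bot.grab_frame("side");crop(f["image"],230,130,350,220,6,"pics/d2.png")
E
```

```text
at [ 0.4594 -0.147   0.0504] [-1.8e+02  1.0e-01  7.6e+00] q7 -0.58 t 5.35 F [ 0.2 -0.4 -1.6] w 0.0147
[[0.0, 0.0, 1.0, 0.0, 0.0, 0.0], [0.0, 0.0, 1.1, 0.0, 0.0, 0.0], [-0.02, 0.05, 1.04, 0.0, 0.1, 0.2]]
end [ 0.4593 -0.1476  0.019 ] [-180.    -0.     7.4]
[ 0.4594 -0.147   0.0504] [-1.8e+02  1.0e-01  7.6e+00]
```

View pics/s2.png

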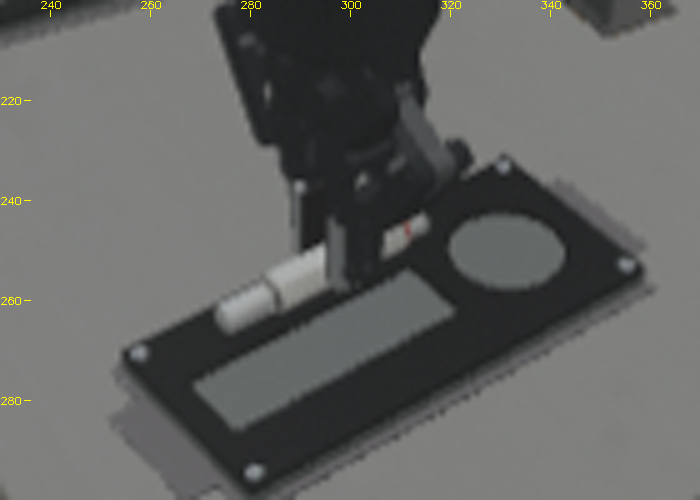

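View pics/w3.png

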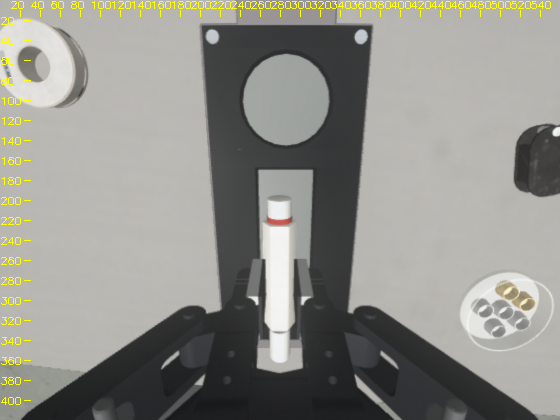

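View pics/d2.png

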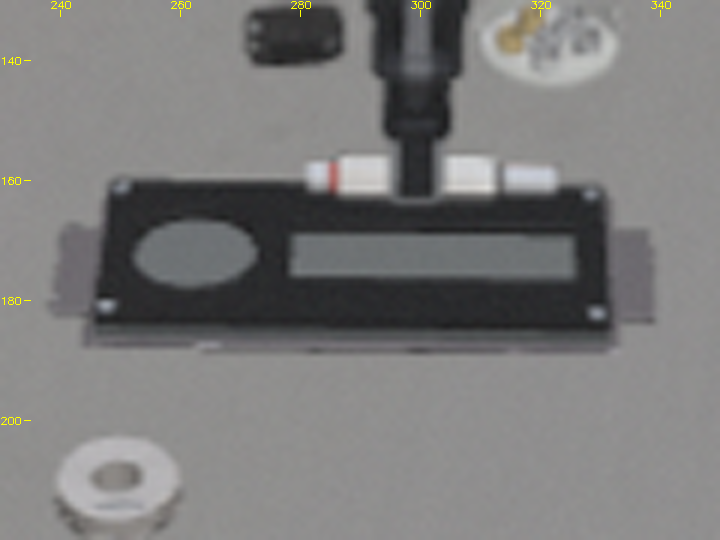

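```bash
python3 - <<'E'
from h import *
f=load("w3");c=cam(f,f["tcp"]);D=cam(load("side0"));S=cam(load("scene0"))
for n,u,z in [("slot end L",(257,169),.014),("slot end R",(313,169),.014),("circ",(286,99.5),.0115),("s1",(211,37),.0145),("s2",(361,37),.0145),("dish",(506,312),.012)]: print(n,onz(c,u,z).round(4))
for u in [(289.5,233),(325,234),(325.5,277),(289,276.5)]:
    x=onz(D,((u[0]-230)*1+230,0),0) if 0 else None
# side slot corners (crop px /6)
for n,u in [("-y+x",(290,235)),("-y-x",(574,235)),("+y-x",(577,277)),("+y+x",(290,276))]: print(n,onz(D,(230+u[0]/6-.4,130+u[1]/6-.4),.009 if n[0]=='-' else .014).round(4))
for n,u in [("-x+y",(195,385)),("-x-y",(238,430)),("+x-y",(458,312)),("+x+y",(408,270))]: print(n,onz(S,(230+u[0]/5-.4,200+u[1]/5-.4),.009 if n[-2:]=='+y' else .014).round(4))
print("red tip",onz(c,(280,197),.058).round(4),onz(c,(280.5,362),.058).round(4))
E
```

```text
slot end L [ 0.506  -0.1278  0.014 ]
slot end R [ 0.5105 -0.1614  0.014 ]
circ [ 0.5475 -0.1397  0.0115]
s1 [ 0.5733 -0.0958  0.0145]
s2 [ 0.5839 -0.1748  0.0145]
dish [ 0.4249 -0.3212  0.012 ]
-y+x [ 0.5115 -0.1563  0.009 ]
-y-x [ 0.3975 -0.1741  0.009 ]
+y-x [ 0.393  -0.1402  0.014 ]
+y+x [ 0.5057 -0.1232  0.014 ]
-x+y [ 0.3971 -0.1396  0.009 ]
-x-y [ 0.3986 -0.1737  0.014 ]
+x-y [ 0.5084 -0.16    0.014 ]
+x+y [ 0.5064 -0.124   0.009 ]
red tip [ 0.5027 -0.1422  0.058 ] [ 0.4041 -0.1557  0.058 ]
```

Emit:
servo_tool:
  rows:
    - [[0, 0.2, 1.0, 0, 0, 0], [-0.1, 0, 1.1, 0, 0, 0.2], [0, 0, 0.8, 0, 0, 0], [0, 0, 0.4, 0, 0, 0], [0, 0, 0, 0, 0, 0]]

```text
clock: 6.12
position: [0.4589, -0.1497, 0.0175]
tool_rot: [-3.141, 0.0, 0.126]
force: [0.4, -0.4, -0.3]
grip_width: 0.0148
```

Emit:
servo_tool:
  rows:
    - [[0, 0, 0, 0, 0, 0], [0, 0, 0, 0, 0, 0]]

```text
clock: 6.38
position: [0.4592, -0.1497, 0.018]
tool_rot: [3.141, -0.0, 0.126]
force: [-0.6, -0.2, -0.5]
grip_width: 0.0146
```

Emit:
servo_tool:
  rows:
    - [[0, 0, 0.1, 0, 0, 0], [0, 0, 0.1, 0, 0, 0], [0, 0, 0, 0, 0, 0]]

```text
clock: 6.75
position: [0.4591, -0.1496, 0.0158]
tool_rot: [-3.142, 0.0, 0.126]
force: [-0.3, 0.9, -0.7]
grip_width: 0.0145
```

Emit:
servo_tool:
  rows:
    - [[0, 0, 0.05, 0, 0, 0], [0, 0, 0.05, 0, 0, 0], [0, 0, 0, 0, 0, 0]]

```text
clock: 7.12
position: [0.4591, -0.1497, 0.0155]
tool_rot: [-3.141, -0.001, 0.125]
force: [-5.8, 3.2, 23.8]
grip_width: 0.015
```

Emit:
servo_tool:
  rows:
    - [[0, 0, -0.05, 0, 0, 0], [0, 0, 0, 0, 0, 0], [0, 0, 0, 0, 0, 0]]
  grip: -0.1

```text
clock: 7.5
position: [0.459, -0.1497, 0.0152]
tool_rot: [3.142, 0.0, 0.126]
force: [-1.0, -1.1, 1.2]
grip_width: 0.0383
```

Emit:
servo_tool:
  rows:
    - [[0, 0, -2, 0, 0, 0], [0, 0, -4, 0, 0, 0], [0, 0, -4, 0, 0, 0], [0, 0, -4, 0, 0, 0], [0, 0, 0, 0, 0, 0]]

```text
clock: 8.12
position: [0.4602, -0.1498, 0.1573]
tool_rot: [3.141, -0.004, 0.126]
force: [-0.3, -0.4, -0.7]
grip_width: 0.0386
```

```bash
python3 wr.py w4
python3 - <<'E'
from h import *
from workcell import bot
f=bot.grab_frame("scene");crop(f["image"],230,200,370,300,5,"pics/s3.png")
f=bot.grab_frame("side");crop(f["image"],230,130,350,220,6,"pics/d3.png")
E
python3 plan.py 0.527 0.318 0.12 120 14
```

```text
[ 0.4602 -0.1498  0.1573] [180.   -0.2   7.2]
at [ 0.4588 -0.1493  0.1547] [-180.     0.     7.2] q7 -0.73 t 8.275 F [ 0.  -0.7  0.2] w 0.0384
[[0.9, -3.3, 0.2, 0.0, 0.0, -8.0], [1.3, -3.1, 0.3, 0.0, 0.0, -8.0], [1.8, -2.9, 0.2, 0.0, 0.0, -8.0], [2.1, -2.6, 0.3, 0.0, 0.0, -8.0], [2.5, -2.3, 0.2, 0.0, 0.0, -8.0]]
[[2.8, -1.9, 0.3, 0.0, 0.0, -8.0], [3.0, -1.5, 0.2, 0.0, 0.0, -8.0], [3.2, -1.1, 0.3, 0.0, 0.0, -8.0], [3.3, -0.6, 0.2, 0.0, 0.0, -8.0], [3.4, -0.1, 0.3, 0.0, 0.0, -8.0]]
[[3.3, 0.3, 0.2, 0.0, 0.0, -8.0], [3.3, 0.8, 0.3, 0.0, 0.0, -8.5], [3.1, 1.3, 0.2, 0.0, 0.0, -8.0], [2.89, 1.7, 0.28, 0.0, 0.0, -8.3]]
end [0.527  0.3181 0.12  ] [-180.   -0.  120.]
```

View pics/w4.png

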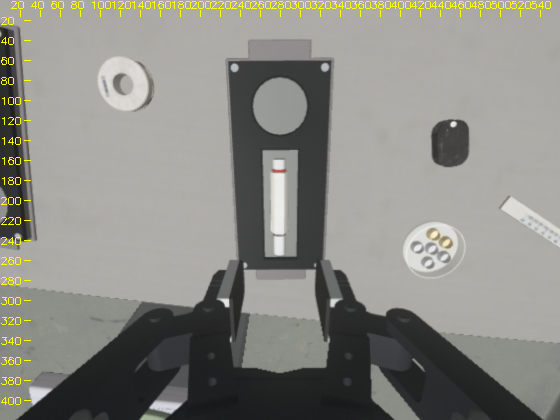

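View pics/d3.png

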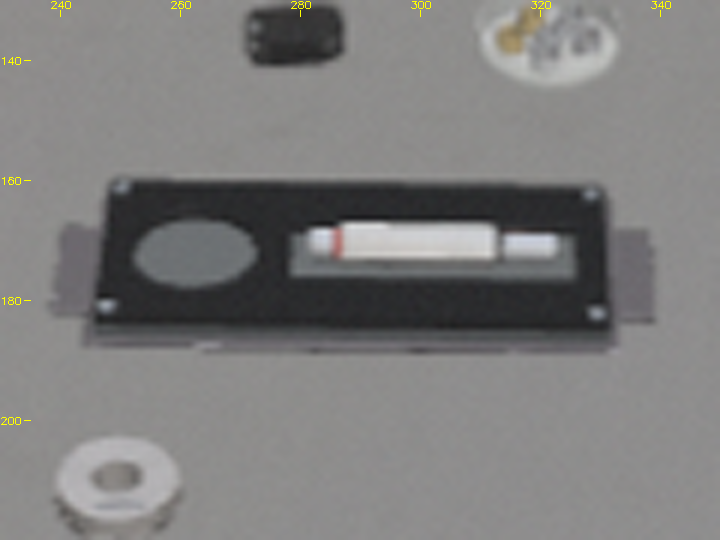

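View pics/s3.png

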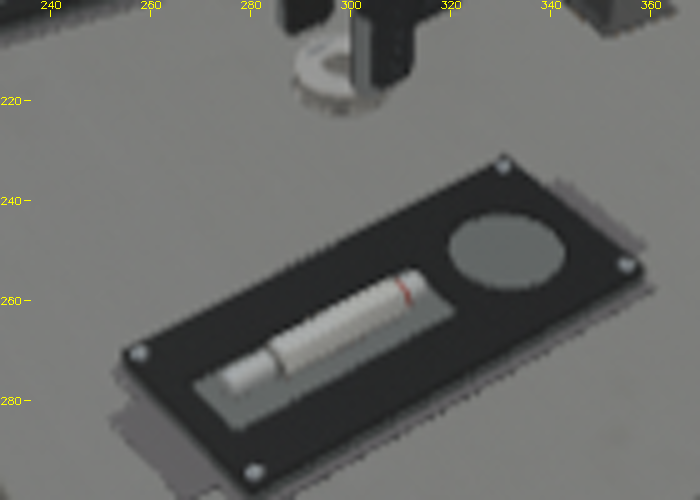

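Plug lies level on the slot floor, centred in all three views (wrist: slot cols 264–298, plug at 279). Next the small ring.

Emit:
servo_tool:
  rows:
    - [[0.9, -3.3, 0.2, 0, 0, -8], [1.3, -3.1, 0.3, 0, 0, -8], [1.8, -2.9, 0.2, 0, 0, -8], [2.1, -2.6, 0.3, 0, 0, -8], [2.5, -2.3, 0.2, 0, 0, -8]]
  grip: 0.25

```text
clock: 8.9
position: [0.4822, 0.0189, 0.1422]
tool_rot: [-3.141, 0.001, 0.828]
force: [0.5, -1.0, -0.3]
grip_width: 0.0538
```

Emit:
servo_tool:
  rows:
    - [[2.8, -1.9, 0.3, 0, 0, -8], [3.0, -1.5, 0.2, 0, 0, -8], [3.2, -1.1, 0.3, 0, 0, -8], [3.3, -0.6, 0.2, 0, 0, -8], [3.4, -0.1, 0.3, 0, 0, -8]]

```text
clock: 9.52
position: [0.5071, 0.1858, 0.1291]
tool_rot: [-3.14, 0.001, 1.526]
force: [-0.2, -0.5, 0.0]
grip_width: 0.0537
```

Emit:
servo_tool:
  rows:
    - [[3.3, 0.3, 0.2, 0, 0, -8], [3.3, 0.8, 0.3, 0, 0, -8.5], [3.1, 1.3, 0.2, 0, 0, -8], [2.9, 1.7, 0.3, 0, 0, -8.3], [0, 0, 0, 0, 0, 0]]

```text
clock: 10.15
position: [0.5264, 0.3198, 0.1184]
tool_rot: [-3.14, -0.002, 2.099]
force: [-0.5, -0.5, -0.5]
grip_width: 0.0533
```

```bash
python3 wr.py w5; python3 plan.py 0.527 0.318 0.12 120 1
```

```text
[0.5264 0.3198 0.1184] [-1.799e+02 -1.000e-01  1.202e+02]
at [0.5267 0.3179 0.1187] [-179.9   -0.   120. ] q7 0.02 t 10.2 F [-0.3 -0.7 -0.3] w 0.0532
[[-0.01, 0.03, -0.13, -0.1, 0.0, 0.0]]
end [0.527 0.318 0.12 ] [-180.   -0.  120.]
```

View pics/w5.png

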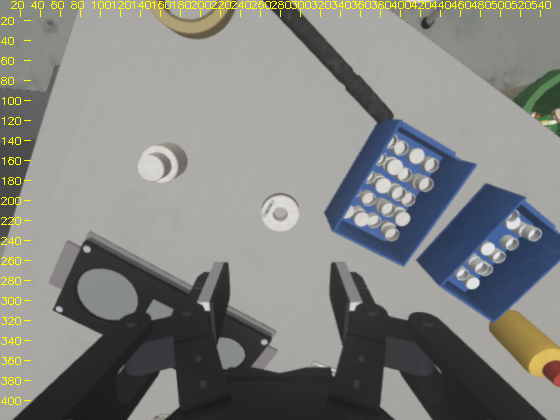

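Small ring top centre at (280,211); blue box's near corner at (326,212) is close to the right finger, so I turn the jaws away from it.

```bash
python3 - <<'E'
from h import *
f=load("w5");c=cam(f,f["tcp"])
for n,u,z in [("ring",(280.3,211.3),.012),("box",(326,212),.0),("mastertop",(154,165),.043),("m+x+y? ",(87,249),.0145),("m",(59,309),.0145),("m",(264,341),.0145),("mL",(107.5,294),.0115)]: print(n,onz(c,u,z).round(4))
E
python3 plan.py 0.527 0.3175 0.05 60 6
```

```text
ring [0.5255 0.3197 0.012 ]
box [0.5643 0.3371 0.    ]
mastertop [0.4218 0.3126 0.043 ]
m+x+y?  [0.3896 0.1987 0.0145]
m [0.3859 0.1196 0.0145]
m [0.5816 0.1909 0.0145]
mL [0.4219 0.1594 0.0115]
at [0.5267 0.3179 0.1187] [-179.9   -0.   120. ] q7 0.02 t 10.2 F [-0.3 -0.7 -0.3] w 0.0532
[[0.0, 0.0, 1.1, 0.0, 0.0, 10.0], [0.0, 0.0, 1.2, 0.0, 0.0, 10.0], [0.0, 0.0, 1.1, 0.0, 0.0, 10.0], [0.0, 0.0, 1.2, 0.0, 0.0, 10.0], [0.0, 0.0, 1.1, 0.0, 0.0, 10.0]]
[[-0.02, 0.06, 1.17, -0.1, 0.1, 10.0]]
end [0.527  0.3175 0.05  ] [180.  -0.  60.]
```

Emit:
servo_tool:
  rows:
    - [[0, 0, 1.1, 0, 0, 10], [0, 0, 1.2, 0, 0, 10], [0, 0, 1.1, 0, 0, 10], [0, 0, 1.2, 0, 0, 10], [0, 0, 1.1, 0, 0, 10]]
  grip: 0.12

```text
clock: 10.82
position: [0.5273, 0.3163, 0.0624]
tool_rot: [-3.141, 0.001, 1.213]
force: [-0.1, 0.7, -0.8]
grip_width: 0.0475
```

Emit:
servo_tool:
  rows:
    - [[0.1, -0.1, 1.1, 0, 0, 10], [0, 0, 0, 0, 0, 0], [0, 0, 0, 0, 0, 0]]

```text
clock: 11.2
position: [0.5269, 0.3184, 0.0524]
tool_rot: [3.141, 0.0, 1.05]
force: [0.8, -0.2, -0.6]
grip_width: 0.0479
```

```bash
python3 plan.py 0.526 0.3192 0.0065 60 3
```

```text
at [0.5269 0.3184 0.0524] [180.    0.   60.2] q7 -0.76 t 11.2 F [ 0.8 -0.2 -0.6] w 0.0479
[[0.0, 0.0, 1.5, 0.0, 0.0, 0.0], [0.0, -0.1, 1.5, 0.0, 0.0, 0.0], [0.02, -0.02, 1.59, 0.0, 0.0, 0.2]]
end [0.526  0.3192 0.0065] [180.   0.  60.]
```

Emit:
servo_tool:
  rows:
    - [[0, 0, 1.5, 0, 0, 0], [0, -0.1, 1.5, 0, 0, 0], [0, 0, 1.2, 0, 0, 0], [0, 0, 0.4, 0, 0, 0], [0, 0, 0, 0, 0, 0]]

```text
clock: 11.82
position: [0.5259, 0.3194, 0.006]
tool_rot: [-3.142, 0.0, 1.047]
force: [0.2, -0.2, 0.2]
grip_width: 0.0475
```

Emit:
servo_tool:
  rows:
    - [[0, 0, 0, 0, 0, 0], [0, 0, 0, 0, 0, 0], [0, 0, 0, 0, 0, 0], [0, 0, 0, 0, 0, 0]]
  grip: -1

```text
clock: 12.32
position: [0.5262, 0.3197, 0.007]
tool_rot: [3.141, -0.001, 1.047]
force: [-1.3, -0.5, 5.7]
grip_width: 0.0296
```

Emit:
servo_tool:
  rows:
    - [[0, 0, -1.5, 0, 0, 0], [0, 0, -3, 0, 0, 0], [0, 0, -3, 0, 0, 0], [0, 0, 0, 0, 0, 0]]

```text
clock: 12.82
position: [0.5272, 0.3204, 0.0844]
tool_rot: [3.14, -0.004, 1.047]
force: [-0.1, 0.8, 0.2]
grip_width: 0.0295
```

```bash
python3 wr.py w6; python3 plan.py 0.547 -0.138 0.06 70 12
```

```text
[0.5272 0.3204 0.0844] [179.9  -0.2  60. ]
at [0.5264 0.3201 0.0829] [ 1.8e+02 -1.0e-01  6.0e+01] q7 -0.78 t 12.875 F [-1.4 -0.  -1.2] w 0.0297
[[-3.2, 2.1, 0.2, 0.0, 0.0, -1.0], [-3.3, 2.0, 0.2, 0.0, 0.0, -1.0], [-3.3, 1.9, 0.2, 0.0, 0.0, -1.0], [-3.3, 1.9, 0.2, 0.0, 0.0, -1.0], [-3.4, 1.8, 0.2, 0.0, 0.0, -0.5]]
[[-3.4, 1.8, 0.2, 0.0, 0.0, -1.0], [-3.4, 1.7, 0.2, 0.0, 0.0, -0.5], [-3.4, 1.7, 0.2, 0.0, 0.0, -1.0], [-3.4, 1.7, 0.2, 0.0, 0.0, -0.5], [-3.5, 1.6, 0.1, 0.0, 0.0, -1.0]]
[[-3.5, 1.6, 0.2, 0.0, 0.0, -0.5], [-3.45, 1.5, 0.12, 0.1, -0.1, -1.0]]
end [ 0.547 -0.138  0.06 ] [-180.   -0.   70.]
```

View pics/w6.png

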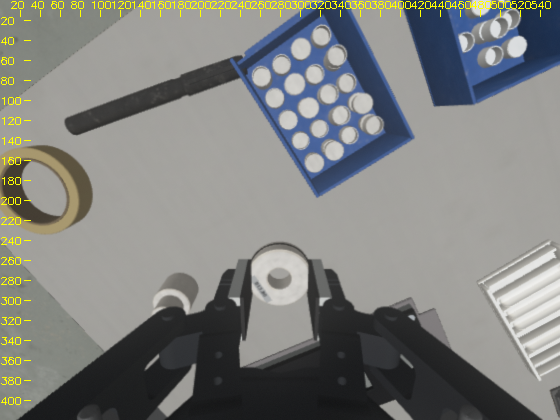

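Emit:
servo_tool:
  rows:
    - [[-3.2, 2.1, 0, 0, 0, -1], [-3.3, 2.0, 0, 0, 0, -1], [-3.3, 1.9, 0.2, 0, 0, -1], [-3.3, 1.9, 0.2, 0, 0, -1], [-3.4, 1.8, 0.2, 0, 0, -0.5]]

```text
clock: 13.5
position: [0.5339, 0.127, 0.0749]
tool_rot: [-3.141, 0.0, 1.127]
force: [0.4, -0.6, -0.3]
grip_width: 0.0294
```

Emit:
servo_tool:
  rows:
    - [[-3.4, 1.8, 0.2, 0, 0, -1], [-3.4, 1.7, 0.2, 0, 0, -0.5], [-3.4, 1.7, 0.2, 0, 0, -1], [-3.4, 1.7, 0.2, 0, 0, -0.5], [-3.5, 1.6, 0.1, 0, 0, -1]]

```text
clock: 14.12
position: [0.5423, -0.0637, 0.0659]
tool_rot: [-3.141, 0.0, 1.196]
force: [-0.5, 0.3, -1.1]
grip_width: 0.0295
```

Emit:
servo_tool:
  rows:
    - [[-3.5, 1.6, 0.2, 0, 0, -0.5], [-3.4, 1.5, 0.1, 0, 0, -1], [0, 0, 0, 0, 0, 0], [0, 0, 0, 0, 0, 0]]

```text
clock: 14.62
position: [0.5462, -0.1376, 0.063]
tool_rot: [-3.141, -0.0, 1.222]
force: [-0.8, -0.2, -0.6]
grip_width: 0.0298
```

```bash
python3 plan.py 0.5475 -0.138 0.02 70 4;  python3 wr.py w7
python3 - <<'E'
from h import *
from workcell import bot
f=bot.grab_frame("scene");crop(f["image"],230,200,370,300,5,"pics/s4.png")
E
```

```text
at [ 0.5462 -0.1376  0.063 ] [-180.   -0.   70.] q7 0.10 t 14.625 F [-0.8 -0.2 -0.6] w 0.0298
[[0.0, 0.0, 1.1, 0.0, 0.0, 0.0], [0.0, 0.0, 1.1, 0.0, 0.0, 0.0], [0.0, 0.1, 1.0, 0.0, 0.0, 0.0], [0.0, 0.04, 1.1, 0.0, 0.0, 0.0]]
end [ 0.5475 -0.138   0.02  ] [-180.   -0.   70.]
[ 0.5462 -0.1376  0.063 ] [-180.   -0.   70.]
```

View pics/s4.png

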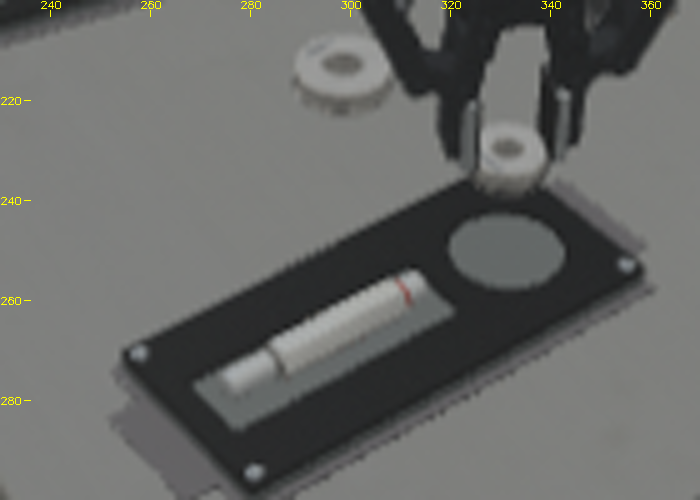

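Emit:
servo_tool:
  rows:
    - [[0, 0.1, 1.3, 0, 0, 0], [0, 0, 1.3, 0, 0, 0], [0, 0, 1.2, 0, 0, 0], [0, 0, 0.6, 0, 0, 0], [0, 0, 0, 0, 0, 0]]

```text
clock: 15.35
position: [0.5472, -0.1385, 0.0188]
tool_rot: [-3.141, 0.0, 1.222]
force: [-0.1, 0.5, -1.2]
grip_width: 0.0297
```

Emit:
servo_tool:
  rows:
    - [[0, 0, 0.1, 0, 0, 0], [0, 0, 0.1, 0, 0, 0], [0, 0, 0, 0, 0, 0]]

```text
clock: 15.72
position: [0.5476, -0.1384, 0.0174]
tool_rot: [3.141, -0.0, 1.222]
force: [-0.7, 0.1, -0.0]
grip_width: 0.03
```

Emit:
servo_tool:
  rows:
    - [[0, 0, 0.1, 0, 0, 0], [0, 0, 0.05, 0, 0, 0], [0, 0, 0, 0, 0, 0]]

```text
clock: 16.1
position: [0.5475, -0.1385, 0.016]
tool_rot: [3.141, -0.0, 1.222]
force: [-1.7, -0.5, 6.2]
grip_width: 0.0296
```

Contact (6 N). Release and lift.

Emit:
servo_tool:
  rows:
    - [[0, 0, 0, 0, 0, 0], [0, 0, 0, 0, 0, 0], [0, 0, 0, 0, 0, 0]]
  grip: -0.02

```text
clock: 16.48
position: [0.5474, -0.1384, 0.0158]
tool_rot: [-3.142, 0.0, 1.222]
force: [0.9, -0.5, 0.1]
grip_width: 0.042
```

Emit:
servo_tool:
  rows:
    - [[0, 0, -2, 0, 0, 0], [0, 0, -4, 0, 0, 0], [0, 0, -4, 0, 0, 0], [0, 0, 0, 0, 0, 0]]

```text
clock: 16.98
position: [0.549, -0.1388, 0.1196]
tool_rot: [3.136, -0.001, 1.222]
force: [-0.0, -0.1, 0.0]
grip_width: 0.0421
```

```bash
python3 wr.py w8
python3 - <<'E'
from h import *
from workcell import bot
f=bot.grab_frame("scene");crop(f["image"],230,200,370,300,5,"pics/s5.png")
f=bot.grab_frame("side");crop(f["image"],230,130,350,220,6,"pics/d5.png")
E
python3 plan.py 0.5485 0.0045 0.10 90 6
```

```text
[ 0.549  -0.1388  0.1196] [ 1.797e+02 -1.000e-01  7.000e+01]
at [ 0.5473 -0.1382  0.1159] [-180.   -0.   70.] q7 0.07 t 17.125 F [ 0.6 -0.1  0.2] w 0.0416
[[2.2, -0.8, 0.3, 0.0, 0.0, -3.5], [2.3, -0.7, 0.3, 0.0, 0.0, -3.5], [2.3, -0.5, 0.2, 0.0, 0.0, -3.0], [2.4, -0.4, 0.3, 0.0, 0.0, -3.5], [2.4, -0.2, 0.2, 0.0, 0.0, -3.0]]
[[2.33, -0.12, 0.29, 0.0, 0.0, -3.5]]
end [0.5485 0.0045 0.1   ] [-180.   -0.   90.]
```

View pics/w8.png

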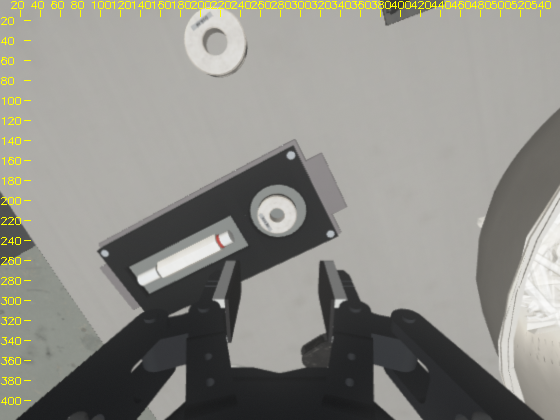

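View pics/d5.png

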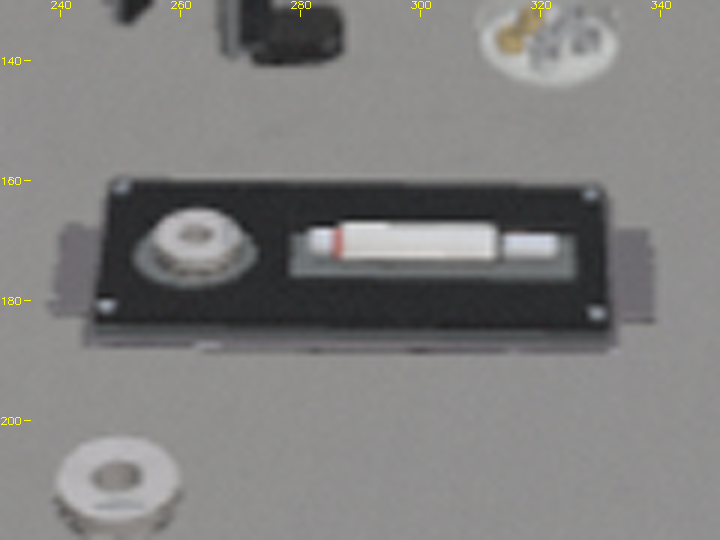

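View pics/s5.png

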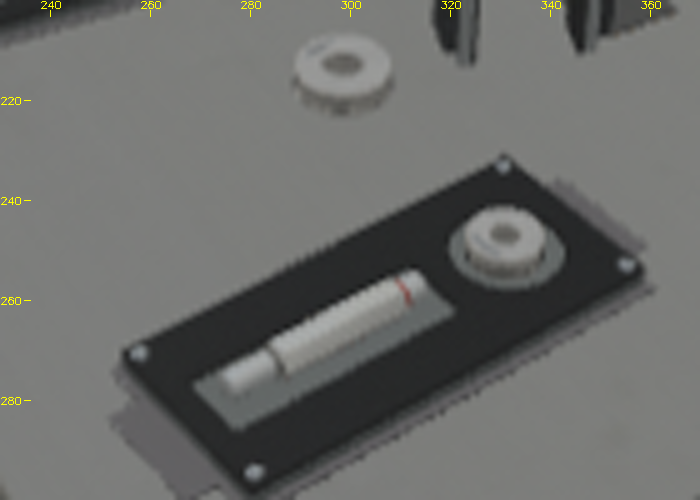

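Small ring sits flat and centred in its recess in all views. Next the large ring.

Emit:
servo_tool:
  rows:
    - [[2.2, -0.8, 0.3, 0, 0, -3.5], [2.3, -0.7, 0.3, 0, 0, -3.5], [2.3, -0.5, 0.2, 0, 0, -3], [2.4, -0.4, 0.3, 0, 0, -3.5], [2.4, -0.2, 0.2, 0, 0, -3]]
  grip: 0.45

```text
clock: 17.75
position: [0.5484, -0.0171, 0.1026]
tool_rot: [-3.141, -0.0, 1.514]
force: [0.0, 0.6, 0.3]
grip_width: 0.0621
```

Emit:
servo_tool:
  rows:
    - [[2.3, -0.1, 0.3, 0, 0, -3.5], [0, 0, 0, 0, 0, 0], [0, 0, 0, 0, 0, 0]]

```text
clock: 18.12
position: [0.549, 0.0038, 0.0998]
tool_rot: [3.142, 0.0, 1.571]
force: [-1.0, -0.9, 0.4]
grip_width: 0.0621
```

```bash
python3 wr.py w9; python3 plan.py 0.5485 0.005 0.007 90 4
```

```text
[0.549  0.0038 0.0998] [180.   0.  90.]
at [0.549  0.0034 0.0998] [180.   0.  90.] q7 0.11 t 18.175 F [-0.  -0.8  0.8] w 0.0618
[[0.0, 0.0, 2.3, 0.0, 0.0, 0.0], [0.1, 0.0, 2.3, 0.0, 0.0, 0.0], [0.0, 0.0, 2.3, 0.0, 0.0, 0.0], [0.06, -0.05, 2.38, 0.0, 0.0, 0.0]]
end [0.5485 0.005  0.007 ] [180.   0.  90.]
```

View pics/w9.png

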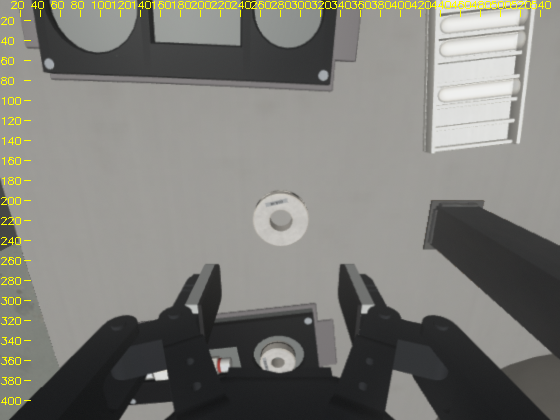

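Emit:
servo_tool:
  rows:
    - [[0, 0, 2.3, 0, 0, 0], [0.1, 0, 2.3, 0, 0, 0], [0, 0, 2.3, 0, 0, 0], [0, 0, 1.8, 0, 0, 0], [0, 0, 0.6, 0, 0, 0]]

```text
clock: 18.8
position: [0.5486, 0.0045, 0.006]
tool_rot: [-3.141, 0.0, 1.57]
force: [0.2, 0.0, 1.5]
grip_width: 0.0621
```

Emit:
servo_tool:
  rows:
    - [[0, 0, 0, 0, 0, 0], [0, 0, 0, 0, 0, 0], [0, 0, 0, 0, 0, 0], [0, 0, 0, 0, 0, 0], [0, 0, 0, 0, 0, 0]]
  grip: -1

```text
clock: 19.42
position: [0.5494, 0.0049, 0.0074]
tool_rot: [3.141, -0.0, 1.571]
force: [-1.9, -1.1, 8.1]
grip_width: 0.0416
```

Emit:
servo_tool:
  rows:
    - [[0, 0, -1.5, 0, 0, 0], [0, 0, -3, 0, 0, 0], [0, 0, -3, 0, 0, 0], [0, 0, 0, 0, 0, 0]]

```text
clock: 19.92
position: [0.5502, 0.0052, 0.0846]
tool_rot: [3.138, -0.001, 1.571]
force: [0.0, 0.0, -0.1]
grip_width: 0.042
```

```bash
python3 wr.py w10; python3 plan.py 0.4222 0.1605 0.06 120 8
```

```text
[0.5502 0.0052 0.0846] [179.8  -0.   90. ]
at [0.5495 0.0052 0.0832] [179.9  -0.   90. ] q7 0.12 t 19.975 F [-0.6 -0.1 -0.6] w 0.0414
[[1.9, -1.6, 0.3, 0.0, 0.0, -3.5], [2.0, -1.5, 0.3, 0.0, 0.0, -4.0], [2.1, -1.3, 0.3, 0.0, 0.0, -3.5], [2.2, -1.2, 0.3, 0.0, 0.0, -4.0], [2.3, -1.0, 0.3, 0.0, 0.0, -3.5]]
[[2.4, -0.9, 0.3, 0.0, 0.0, -4.0], [2.4, -0.7, 0.3, 0.0, 0.0, -3.5], [2.49, -0.58, 0.2, 0.1, 0.0, -4.0]]
end [0.4222 0.1605 0.06  ] [180.   0. 120.]
```

View pics/w10.png

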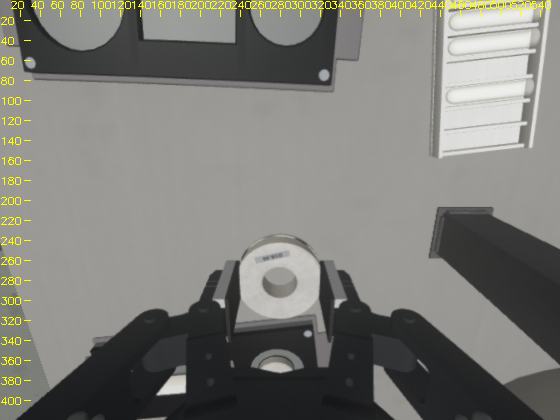

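Emit:
servo_tool:
  rows:
    - [[1.9, -1.6, 0.2, 0, 0, -3.5], [2.0, -1.5, 0.3, 0, 0, -4], [2.1, -1.3, 0.3, 0, 0, -3.5], [2.2, -1.2, 0.3, 0, 0, -4], [2.3, -1.0, 0.3, 0, 0, -3.5]]

```text
clock: 20.6
position: [0.4685, 0.1022, 0.0675]
tool_rot: [-3.141, -0.0, 1.898]
force: [0.3, 0.5, -0.5]
grip_width: 0.0416
```

Emit:
servo_tool:
  rows:
    - [[2.4, -0.9, 0.3, 0, 0, -4], [2.4, -0.7, 0.3, 0, 0, -3.5], [2.5, -0.6, 0.2, 0, 0, -4], [0, 0, 0, 0, 0, 0], [0, 0, 0, 0, 0, 0]]

```text
clock: 21.22
position: [0.4213, 0.1603, 0.0598]
tool_rot: [3.142, 0.0, 2.095]
force: [0.3, -0.1, -0.7]
grip_width: 0.0419
```

```bash
python3 plan.py 0.4222 0.1605 0.02 120 4
python3 - <<'E'
from h import *
from workcell import bot
f=bot.grab_frame("scene");crop(f["image"],180,140,320,240,5,"pics/s6.png")
f=bot.grab_frame("side");crop(f["image"],200,200,340,300,5,"pics/d6.png")
E
```

```text
at [0.4213 0.1603 0.0598] [180.   0. 120.] q7 0.17 t 21.225 F [ 0.3 -0.1 -0.7] w 0.0419
[[0.0, 0.0, 1.0, 0.0, 0.0, 0.0], [0.0, 0.0, 1.0, 0.0, 0.0, 0.0], [0.0, 0.0, 1.0, 0.0, 0.0, 0.0], [-0.03, 0.09, 0.98, 0.0, 0.0, 0.0]]
end [0.4223 0.1605 0.02  ] [180.   0. 120.]
```

View pics/s6.png

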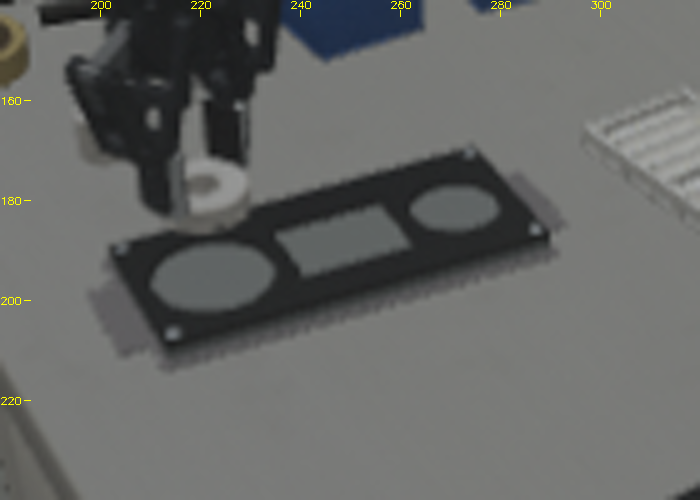

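View pics/d6.png

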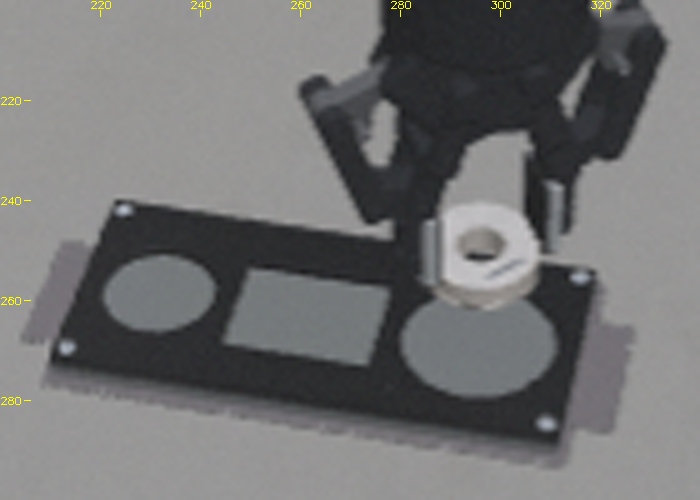

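The ring hangs level above its recess in both views. Descend.

Emit:
servo_tool:
  rows:
    - [[0, 0, 1.3, 0, 0, 0], [0, 0.1, 1.3, 0, 0, 0], [0, 0, 1.0, 0, 0, 0], [0, 0, 0.55, 0, 0, 0], [0, 0, 0, 0, 0, 0]]

```text
clock: 21.95
position: [0.422, 0.1606, 0.0179]
tool_rot: [-3.141, -0.0, 2.094]
force: [0.6, -0.3, -0.0]
grip_width: 0.042
```

Emit:
servo_tool:
  rows:
    - [[0, 0, 0.1, 0, 0, 0], [0, 0, 0.05, 0, 0, 0], [0, 0, 0, 0, 0, 0]]

```text
clock: 22.32
position: [0.4223, 0.1609, 0.017]
tool_rot: [3.141, 0.0, 2.095]
force: [0.2, 0.8, -1.5]
grip_width: 0.042
```

Emit:
servo_tool:
  rows:
    - [[0, 0, 0.1, 0, 0, 0], [0, 0, 0.05, 0, 0, 0], [0, 0, 0, 0, 0, 0]]

```text
clock: 22.7
position: [0.4224, 0.1609, 0.0162]
tool_rot: [3.141, -0.0, 2.094]
force: [-5.6, -2.1, 29.6]
grip_width: 0.0415
```

Emit:
servo_tool:
  rows:
    - [[0, 0, -0.05, 0, 0, 0], [0, 0, 0, 0, 0, 0], [0, 0, 0, 0, 0, 0]]
  grip: 0.3

```text
clock: 23.08
position: [0.4222, 0.1608, 0.0157]
tool_rot: [-3.141, 0.0, 2.095]
force: [-0.4, -0.2, -0.2]
grip_width: 0.0558
```

Emit:
servo_tool:
  rows:
    - [[0, 0, -2, 0, 0, 0], [0, 0, -4, 0, 0, 0], [0, 0, -4, 0, 0, 0], [0, 0, -4, 0, 0, 0], [0, 0, 0, 0, 0, 0]]

```text
clock: 23.7
position: [0.4233, 0.1614, 0.1581]
tool_rot: [3.137, -0.0, 2.095]
force: [0.1, -0.2, -0.8]
grip_width: 0.0557
```

```bash
python3 wr.py w11
python3 - <<'E'
from h import *
from workcell import bot
f=bot.grab_frame("side");crop(f["image"],200,200,340,300,5,"pics/d7.png")
E
python3 plan.py 0.53 -0.30 0.16 15 15
```

```text
[0.4233 0.1614 0.1581] [179.7  -0.  120. ]
at [0.4221 0.1609 0.1558] [180.  -0. 120.] q7 0.13 t 23.8 F [0.6 1.  0.6] w 0.0557
[[-3.0, -0.9, 0.0, 0.0, 0.0, 7.0], [-3.1, -0.5, 0.0, 0.0, 0.0, 7.0], [-3.2, -0.2, 0.0, 0.0, 0.0, 7.0], [-3.1, 0.2, 0.0, 0.0, 0.0, 7.0], [-3.1, 0.6, 0.0, 0.0, 0.0, 7.0]]
[[-3.0, 1.0, 0.0, 0.0, 0.0, 7.0], [-2.9, 1.3, 0.0, 0.0, 0.0, 7.0], [-2.7, 1.7, -0.1, 0.0, 0.0, 7.0], [-2.4, 2.0, 0.0, 0.0, 0.0, 7.0], [-2.2, 2.3, -0.1, 0.0, 0.0, 7.0]]
[[-1.9, 2.5, 0.0, 0.0, 0.0, 7.0], [-1.6, 2.7, -0.1, 0.0, 0.0, 7.0], [-1.2, 2.9, 0.0, 0.0, 0.0, 7.0], [-0.8, 3.1, -0.1, 0.0, 0.0, 7.0], [-0.49, 3.1, -0.04, 0.0, 0.0, 7.0]]
end [ 0.53 -0.3   0.16] [-180.   -0.   15.]
```

View pics/w11.png

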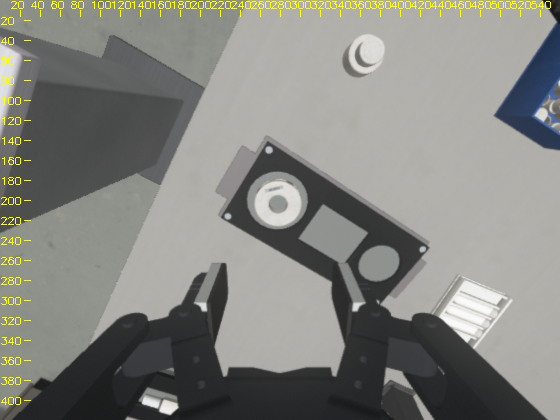

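View pics/d7.png

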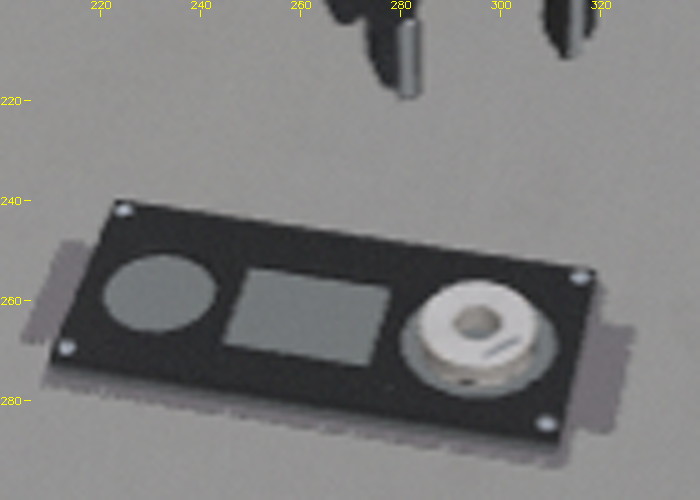

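```bash
python3 plan.py 0.47 -0.295 0.14 15 15
```

```text
at [0.4221 0.1609 0.1558] [180.  -0. 120.] q7 0.13 t 23.8 F [0.6 1.  0.6] w 0.0557
[[-2.8, -1.2, 0.1, 0.0, 0.0, 7.0], [-2.9, -0.9, 0.1, 0.0, 0.0, 7.0], [-3.0, -0.5, 0.1, 0.0, 0.0, 7.0], [-3.1, -0.2, 0.1, 0.0, 0.0, 7.0], [-3.0, 0.2, 0.1, 0.0, 0.0, 7.0]]
[[-3.0, 0.6, 0.1, 0.0, 0.0, 7.0], [-2.9, 0.9, 0.1, 0.0, 0.0, 7.0], [-2.8, 1.3, 0.1, 0.0, 0.0, 7.0], [-2.6, 1.6, 0.1, 0.0, 0.0, 7.0], [-2.4, 1.9, 0.1, 0.0, 0.0, 7.0]]
[[-2.1, 2.2, 0.1, 0.0, 0.0, 7.0], [-1.8, 2.5, 0.1, 0.0, 0.0, 7.0], [-1.5, 2.6, 0.1, 0.0, 0.0, 7.0], [-1.2, 2.8, 0.1, 0.0, 0.0, 7.0], [-0.89, 3.01, 0.16, 0.0, 0.0, 7.0]]
end [ 0.47  -0.295  0.14 ] [-180.   -0.   15.]
```

Emit:
servo_tool:
  rows:
    - [[-2.8, -1.2, 0.1, 0, 0, 7], [-2.9, -0.9, 0.1, 0, 0, 7], [-3.0, -0.5, 0.1, 0, 0, 7], [-3.1, -0.2, 0.1, 0, 0, 7], [-3.0, 0.2, 0.1, 0, 0, 7]]

```text
clock: 24.42
position: [0.4378, 0.0065, 0.1503]
tool_rot: [-3.141, 0.001, 1.474]
force: [-0.3, 0.5, 0.2]
grip_width: 0.0554
```

Emit:
servo_tool:
  rows:
    - [[-3.0, 0.6, 0.1, 0, 0, 7], [-2.9, 0.9, 0.1, 0, 0, 7], [-2.8, 1.3, 0.1, 0, 0, 7], [-2.6, 1.6, 0.1, 0, 0, 7], [-2.4, 1.9, 0.1, 0, 0, 7]]

```text
clock: 25.05
position: [0.4524, -0.1456, 0.1453]
tool_rot: [-3.141, 0.001, 0.863]
force: [0.6, 0.9, 0.4]
grip_width: 0.0555
```

Emit:
servo_tool:
  rows:
    - [[-2.1, 2.2, 0.1, 0, 0, 7], [-1.8, 2.5, 0.1, 0, 0, 7], [-1.5, 2.6, 0.1, 0, 0, 7], [-1.2, 2.8, 0.1, 0, 0, 7], [-0.9, 3.0, 0.1, 0, 0, 7]]

```text
clock: 25.68
position: [0.4683, -0.2976, 0.1403]
tool_rot: [3.141, 0.001, 0.253]
force: [1.0, 0.3, 0.2]
grip_width: 0.0558
```

Emit:
servo_tool:
  rows:
    - [[0, 0, 0, 0, 0, 0], [0, 0, 0, 0, 0, 0]]

```text
clock: 25.92
position: [0.4688, -0.2955, 0.1403]
tool_rot: [-3.141, 0.001, 0.26]
force: [-0.2, 0.6, 0.3]
grip_width: 0.0556
```

```bash
python3 wr.py w12; python3 -c "
from h import *
crop(load('w12')['image'],200,100,360,220,5,'pics/w12c.png')"
```

```text
[ 0.4688 -0.2955  0.1403] [-1.80e+02  1.00e-01  1.49e+01]
```

View pics/w12.png

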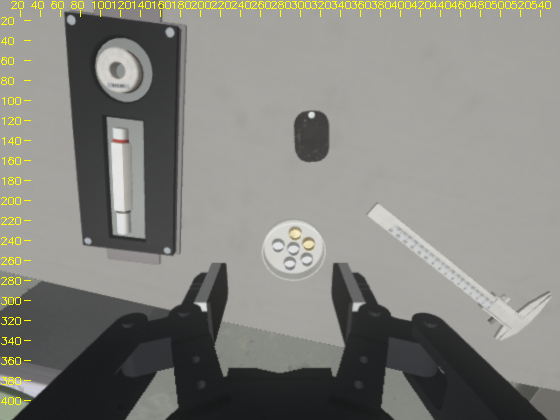

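View pics/w12c.png

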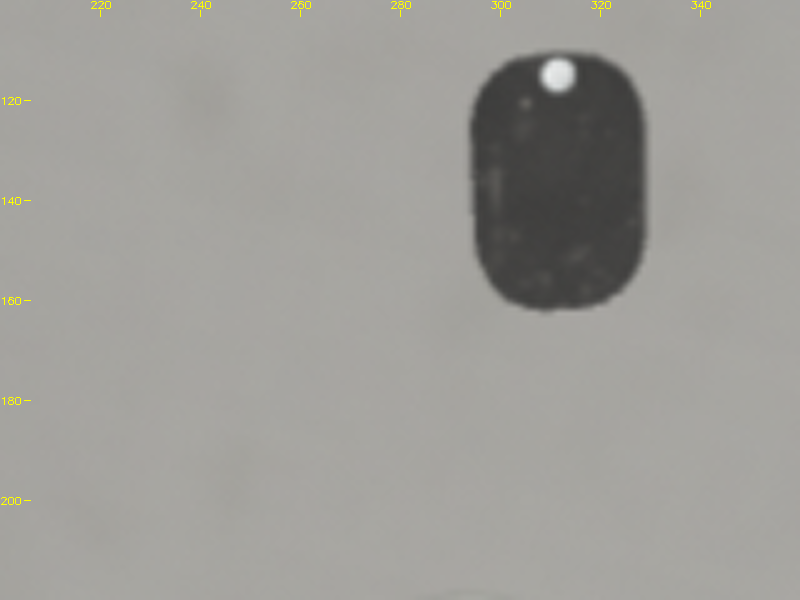

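```bash
python3 - <<'E'
from h import *
f=load("w12");c=cam(f,f["tcp"])
q=lambda x,y:(200+x/5-.4,100+y/5-.4)
P={k:onz(c,q(*u),.013) for k,u in dict(stud=(558,75),top=(559,53),bot=(548,310),L1=(473,120),L2=(474,240),R1=(645,120),R2=(646,240),cen=(557,181)).items()}
for k,v in P.items(): print(k,v.round(4))
for a,b in (("bot","stud"),("L2","L1"),("R2","R1"),("bot","top")):
    d=P[a]-P[b];print(a,b,np.degrees(np.arctan2(-d[1],-d[0])),np.linalg.norm(d))
print(np.linalg.norm(P["L1"]-P["R1"]))
E
python3 plan.py 0.5345 -0.300 0.06 13 5
```

```text
stud [ 0.5525 -0.3019  0.013 ]
top [ 0.556 -0.301  0.013]
bot [ 0.5133 -0.3119  0.013 ]
L1 [ 0.5415 -0.2898  0.013 ]
L2 [ 0.5218 -0.2956  0.013 ]
R1 [ 0.5493 -0.3187  0.013 ]
R2 [ 0.5297 -0.3252  0.013 ]
cen [ 0.5354 -0.3069  0.013 ]
bot stud 14.301097044965248 0.04051024970308348
L2 L1 16.34259741518777 0.02057340062947589
R2 R1 18.384430158459885 0.02061404058668547
bot top 14.28472981692722 0.04411659921918957
0.029933008313963717
at [ 0.4691 -0.295   0.1405] [-180.    0.   15.] q7 -0.37 t 25.975 F [ 1.1  0.9 -1. ] w 0.0556
[[1.2, 0.4, 1.6, 0.0, 0.0, 0.5], [1.3, 0.4, 1.6, 0.0, 0.0, 0.5], [1.2, 0.4, 1.6, 0.0, 0.0, 0.5], [1.3, 0.4, 1.6, 0.0, 0.0, 0.0], [1.23, 0.48, 1.64, 0.0, 0.0, 0.5]]
end [ 0.5345 -0.3     0.06  ] [-180.    0.   13.]
```

```bash
python3 plan.py 0.5352 -0.3055 0.06 16 5
```

```text
at [ 0.4691 -0.295   0.1405] [-180.    0.   15.] q7 -0.37 t 25.975 F [ 1.1  0.9 -1. ] w 0.0556
[[1.2, 0.5, 1.6, 0.0, 0.0, 0.0], [1.2, 0.6, 1.6, 0.0, 0.0, -0.5], [1.2, 0.6, 1.6, 0.0, 0.0, 0.0], [1.3, 0.5, 1.6, 0.0, 0.0, -0.5], [1.2, 0.57, 1.64, 0.0, 0.0, 0.0]]
end [ 0.5352 -0.3055  0.06  ] [-180.    0.   16.]
```

Emit:
servo_tool:
  rows:
    - [[1.2, 0.5, 1.6, 0, 0, 0], [1.2, 0.6, 1.6, 0, 0, -0.5], [1.2, 0.6, 1.6, 0, 0, 0], [1.3, 0.5, 1.6, 0, 0, -0.5], [1.2, 0.6, 1.6, 0, 0, 0]]
  grip: 0.06

```text
clock: 26.6
position: [0.5369, -0.3055, 0.06]
tool_rot: [-3.141, -0.0, 0.28]
force: [0.4, 0.4, 0.3]
grip_width: 0.0451
```

Emit:
servo_tool:
  rows:
    - [[0, 0, 0, 0, 0, 0], [0, 0, 0, 0, 0, 0]]

```text
clock: 26.85
position: [0.5357, -0.3061, 0.0611]
tool_rot: [3.141, 0.0, 0.279]
force: [0.3, -1.2, 0.4]
grip_width: 0.0452
```

```bash
python3 wr.py w13; python3 plan.py 0.5352 -0.3055 0.009 16 4
```

```text
[ 0.5357 -0.3061  0.0611] [180.   0.  16.]
at [ 0.5358 -0.3061  0.0613] [180.  -0.  16.] q7 -0.36 t 26.9 F [ 0.4 -0.2  0.2] w 0.0449
[[0.0, 0.0, 1.3, 0.0, 0.0, 0.0], [0.0, 0.0, 1.3, 0.0, 0.0, 0.0], [0.0, 0.0, 1.3, 0.0, 0.0, 0.0], [-0.04, -0.08, 1.33, 0.0, 0.0, 0.0]]
end [ 0.5352 -0.3055  0.009 ] [180.  -0.  16.]
```

View pics/w13.png

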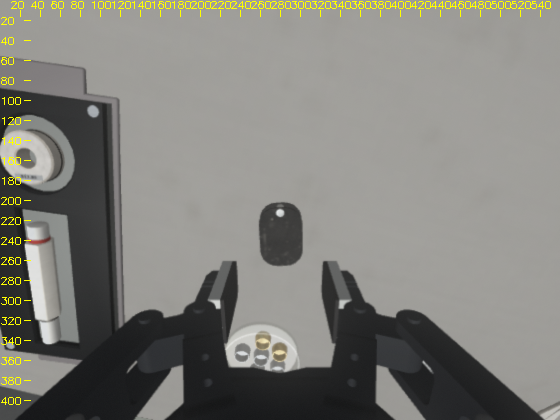

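Emit:
servo_tool:
  rows:
    - [[0, 0, 1.3, 0, 0, 0], [0, 0, 1.3, 0, 0, 0], [0, 0, 1.3, 0, 0, 0], [0, 0, 1.1, 0, 0, 0], [0, -0.05, 0.45, 0, 0, 0]]

```text
clock: 27.52
position: [0.5356, -0.3053, 0.0053]
tool_rot: [-3.141, 0.001, 0.279]
force: [-0.0, -0.5, 0.2]
grip_width: 0.0455
```

Emit:
servo_tool:
  rows:
    - [[0, 0, 0, 0, 0, 0], [0, 0, 0, 0, 0, 0], [0, 0, 0, 0, 0, 0], [0, 0, 0, 0, 0, 0]]
  grip: -1
  squeeze: 40

```text
clock: 28.02
position: [0.5361, -0.3054, 0.0065]
tool_rot: [3.141, -0.0, 0.28]
force: [0.5, -0.9, -0.4]
grip_width: 0.0275
```

Emit:
servo_tool:
  rows:
    - [[0, 0, -1, 0, 0, 0], [0, 0, -1.5, 0, 0, 0], [0, 0, -1.5, 0, 0, 0], [0, 0, -1.5, 0, 0, 0], [0, 0, 0, 0, 0, 0]]

```text
clock: 28.65
position: [0.5367, -0.3056, 0.0628]
tool_rot: [3.14, -0.002, 0.28]
force: [-0.9, 0.1, -0.5]
grip_width: 0.0279
```

```bash
python3 wr.py w14; python3 - <<'E'
from h import *
from workcell import bot
f=bot.grab_frame("side");crop(f["image"],220,90,340,180,6,"pics/d8.png")
f=bot.grab_frame("scene");crop(f["image"],300,240,420,330,6,"pics/s8.png")
E
```

```text
[ 0.5367 -0.3056  0.0628] [ 1.799e+02 -1.000e-01  1.600e+01]
```

View pics/w14.png

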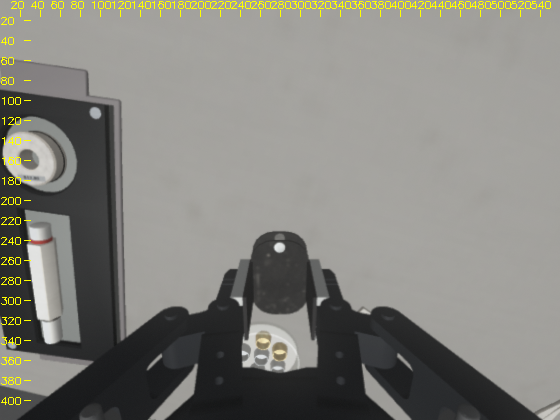

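View pics/d8.png

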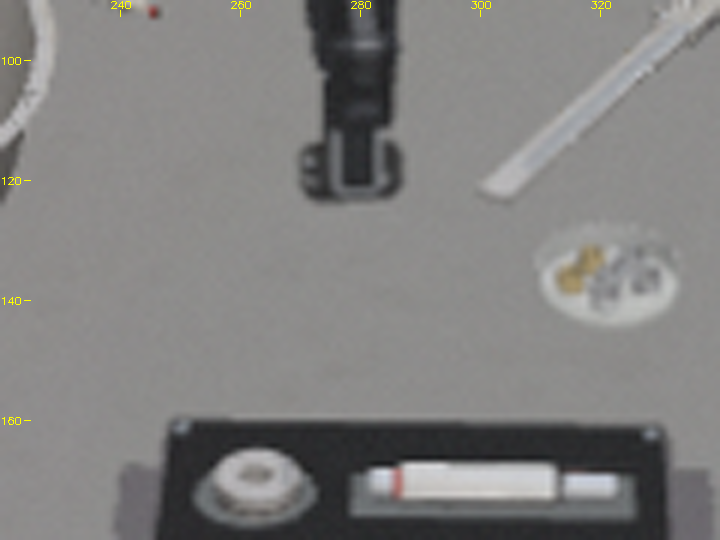

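View pics/s8.png

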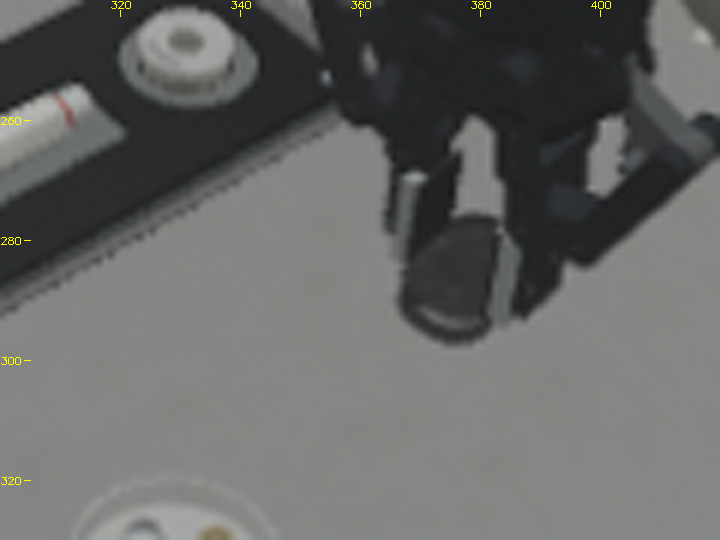

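```bash
python3 plan.py 0.492 0.157 0.065 -2.8 14
```

```text
at [ 0.5358 -0.3051  0.0609] [-180.    0.   16.] q7 -0.36 t 28.8 F [-0.5 -0.3 -1.2] w 0.0278
[[0.6, -3.3, 0.0, 0.0, 0.0, 1.5], [0.5, -3.3, 0.0, 0.0, 0.0, 1.5], [0.4, -3.3, 0.0, 0.0, 0.0, 1.5], [0.4, -3.3, 0.0, 0.0, 0.0, 1.5], [0.3, -3.3, 0.0, 0.0, 0.0, 1.5]]
[[0.2, -3.3, 0.0, 0.0, 0.0, 1.5], [0.1, -3.3, 0.0, 0.0, 0.0, 1.0], [0.0, -3.3, -0.1, 0.0, 0.0, 1.5], [-0.1, -3.3, 0.0, 0.0, 0.0, 1.0], [-0.1, -3.3, -0.1, 0.0, 0.0, 1.5]]
[[-0.2, -3.3, 0.0, 0.0, 0.0, 1.0], [-0.2, -3.3, -0.1, 0.0, 0.0, 1.5], [-0.3, -3.3, 0.0, 0.0, 0.0, 1.0], [-0.44, -3.3, -0.09, 0.0, 0.0, 1.3]]
end [0.492 0.157 0.065] [-180.     0.    -2.8]
```

Emit:
servo_tool:
  rows:
    - [[0.6, -3.3, -0.2, 0, 0, 1.5], [0.5, -3.3, 0, 0, 0, 1.5], [0.4, -3.3, 0, 0, 0, 1.5], [0.4, -3.3, 0, 0, 0, 1.5], [0.3, -3.3, 0, 0, 0, 1.5]]

```text
clock: 29.42
position: [0.5197, -0.1385, 0.0628]
tool_rot: [-3.141, 0.001, 0.148]
force: [0.2, 0.8, -0.1]
grip_width: 0.0274
```

Emit:
servo_tool:
  rows:
    - [[0.2, -3.3, 0, 0, 0, 1.5], [0.1, -3.3, 0, 0, 0, 1], [0, -3.3, 0, 0, 0, 1.5], [-0.1, -3.3, 0, 0, 0, 1], [-0.1, -3.3, 0, 0, 0, 1.5]]

```text
clock: 30.05
position: [0.5038, 0.0257, 0.0629]
tool_rot: [3.141, 0.001, 0.034]
force: [0.5, 0.6, -1.2]
grip_width: 0.0277
```

Emit:
servo_tool:
  rows:
    - [[-0.2, -3.3, 0, 0, 0, 1], [-0.2, -3.3, 0, 0, 0, 1.5], [-0.3, -3.3, 0, 0, 0, 1], [-0.4, -3.3, 0, 0, 0, 1.3], [0, 0, 0, 0, 0, 0]]

```text
clock: 30.68
position: [0.4919, 0.1591, 0.0626]
tool_rot: [3.142, 0.001, -0.045]
force: [0.5, -0.7, -0.0]
grip_width: 0.0273
```

Emit:
servo_tool:
  rows:
    - [[0, 0, 0, 0, 0, 0], [0, 0, 0, 0, 0, 0]]

```text
clock: 30.92
position: [0.4927, 0.1557, 0.0633]
tool_rot: [3.141, 0.0, -0.05]
force: [0.0, -0.6, -0.3]
grip_width: 0.0276
```

```bash
python3 plan.py 0.492 0.157 0.022 -2.8 4
python3 wr.py w15
python3 - <<'E'
from h import *
from workcell import bot
f=bot.grab_frame("scene");crop(f["image"],180,140,320,240,5,"pics/s9.png")
f=bot.grab_frame("side");crop(f["image"],200,200,340,300,5,"pics/d9.png")
E
```

```text
at [0.4927 0.1557 0.0633] [180.    0.   -2.9] q7 -1.30 t 30.925 F [ 0.  -0.6 -0.3] w 0.0276
[[0.0, 0.0, 1.0, 0.0, 0.0, 0.0], [0.0, 0.0, 1.0, 0.0, 0.0, 0.0], [0.0, -0.1, 1.1, 0.0, 0.0, 0.0], [-0.08, -0.03, 1.03, 0.0, 0.0, -0.1]]
end [0.492 0.157 0.022] [180.    0.   -2.8]
[0.4927 0.1557 0.0633] [180.    0.   -2.9]
```

View pics/s9.png

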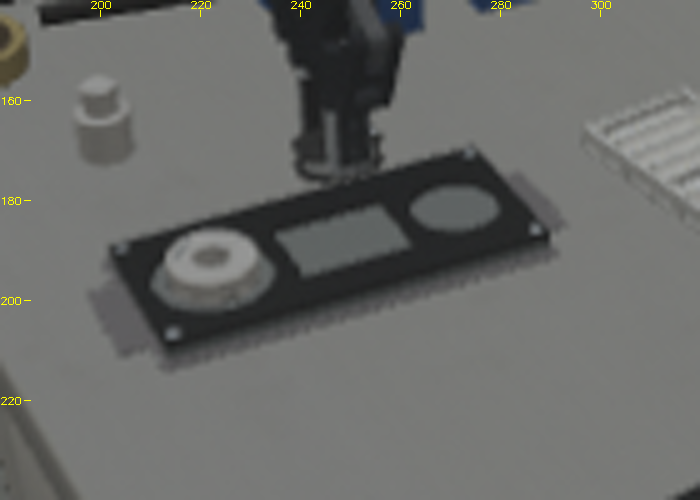

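View pics/d9.png

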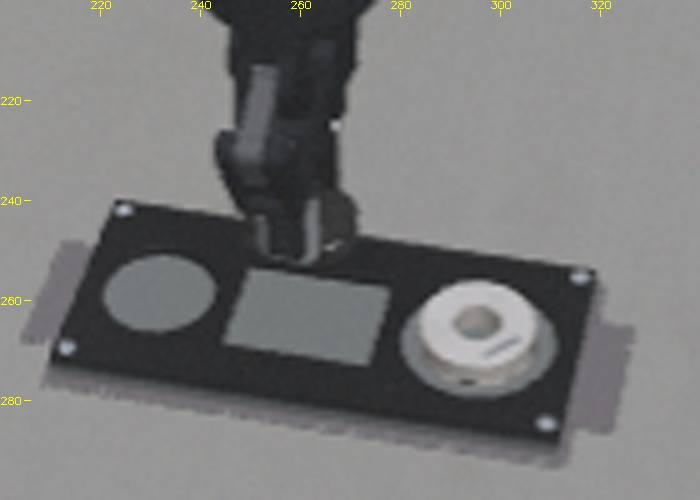

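View pics/w15.png

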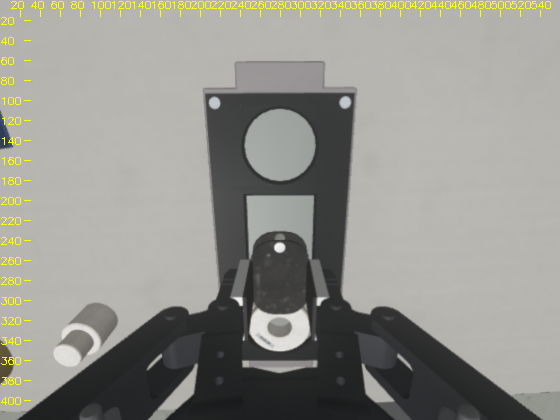

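```bash
python3 - <<'E'
from h import *
f=load("w15");c=cam(f,f["tcp"])
for n,u,z in [("oblong end L",(246,195),.014),("R",(313,195),.014),("circ",(280,145),.0115)]: print(n,onz(c,u,z).round(4))
E
```

```text
oblong end L [0.5228 0.1756 0.014 ]
R [0.5206 0.1309 0.014 ]
circ [0.5541 0.1513 0.0115]
```

Emit:
servo_tool:
  rows:
    - [[-0.1, 0, 1.3, 0, 0, 0], [0, 0, 1.3, 0, 0, 0], [0, 0, 1.2, 0, 0, 0], [0, 0, 0.7, 0, 0, 0], [0, 0, 0, 0, 0, 0]]

```text
clock: 31.7
position: [0.4914, 0.1565, 0.0178]
tool_rot: [3.141, 0.001, -0.049]
force: [0.1, 0.3, -1.5]
grip_width: 0.0274
```

Emit:
servo_tool:
  rows:
    - [[0, 0, 0.1, 0, 0, 0], [0, 0, 0.05, 0, 0, 0], [0, 0, 0, 0, 0, 0]]

```text
clock: 32.08
position: [0.4917, 0.1569, 0.017]
tool_rot: [-3.141, -0.0, -0.049]
force: [0.6, 0.0, -1.1]
grip_width: 0.0277
```

Emit:
servo_tool:
  rows:
    - [[0, 0, 0.1, 0, 0, 0], [0, 0, 0, 0, 0, 0], [0, 0, 0, 0, 0, 0]]

```text
clock: 32.45
position: [0.4916, 0.1568, 0.0158]
tool_rot: [3.142, 0.0, -0.049]
force: [0.8, -0.8, 0.2]
grip_width: 0.0276
```

Emit:
servo_tool:
  rows:
    - [[0, 0, 0.05, 0, 0, 0], [0, 0, 0, 0, 0, 0]]

```text
clock: 32.7
position: [0.4916, 0.1568, 0.0153]
tool_rot: [3.142, -0.0, -0.049]
force: [0.4, -0.8, -0.4]
grip_width: 0.0272
```

Emit:
servo_tool:
  rows:
    - [[0, 0, 0.05, 0, 0, 0], [0, 0, 0, 0, 0, 0]]

```text
clock: 32.95
position: [0.4917, 0.1568, 0.0151]
tool_rot: [-3.141, -0.0, -0.049]
force: [-2.3, -0.6, 10.7]
grip_width: 0.0274
```

Emit:
servo_tool:
  rows:
    - [[0, 0, 0, 0, 0, 0], [0, 0, 0, 0, 0, 0], [0, 0, 0, 0, 0, 0]]
  grip: -0.05

```text
clock: 33.33
position: [0.4916, 0.1568, 0.0147]
tool_rot: [3.141, 0.0, -0.049]
force: [0.4, -0.8, -0.4]
grip_width: 0.0405
```

Emit:
servo_tool:
  rows:
    - [[0, 0, -2, 0, 0, 0], [0, 0, -4, 0, 0, 0], [0, 0, -4, 0, 0, 0], [0, 0, -4, 0, 0, 0], [0, 0, 0, 0, 0, 0]]

```text
clock: 33.95
position: [0.4927, 0.1572, 0.1569]
tool_rot: [-3.14, -0.003, -0.048]
force: [-0.2, 1.0, -1.1]
grip_width: 0.0406
```

```bash
python3 wr.py w16
python3 - <<'E'
from h import *
from workcell import bot
f=bot.grab_frame("side");crop(f["image"],200,200,340,300,5,"pics/d10.png")
f=bot.grab_frame("scene");crop(f["image"],180,140,320,240,5,"pics/s10.png")
E
python3 plan.py 0.4215 0.312 0.14 120 13
```

```text
[0.4927 0.1572 0.1569] [-179.9   -0.2   -2.8]
at [0.4912 0.1569 0.1542] [180.    0.   -2.8] q7 -1.41 t 34.1 F [ 0.1  0.1 -0.4] w 0.0402
[[-0.6, -1.2, 0.1, 0.0, 0.0, -9.5], [-0.4, -1.2, 0.1, 0.0, 0.0, -9.5], [-0.2, -1.3, 0.1, 0.0, 0.0, -9.5], [0.0, -1.3, 0.1, 0.0, 0.0, -9.5], [0.3, -1.3, 0.1, 0.0, 0.0, -9.5]]
[[0.5, -1.2, 0.1, 0.0, 0.0, -9.5], [0.7, -1.1, 0.1, 0.0, 0.0, -9.5], [0.8, -1.0, 0.1, 0.0, 0.0, -9.5], [1.0, -0.9, 0.1, 0.0, 0.0, -9.5], [1.1, -0.7, 0.1, 0.0, 0.0, -9.5]]
[[1.2, -0.5, 0.1, 0.0, 0.0, -9.5], [1.3, -0.3, 0.2, 0.0, 0.0, -9.0], [1.28, -0.07, 0.12, 0.0, 0.0, -9.3]]
end [0.4215 0.312  0.14  ] [-180.   -0.  120.]
```

View pics/w16.png

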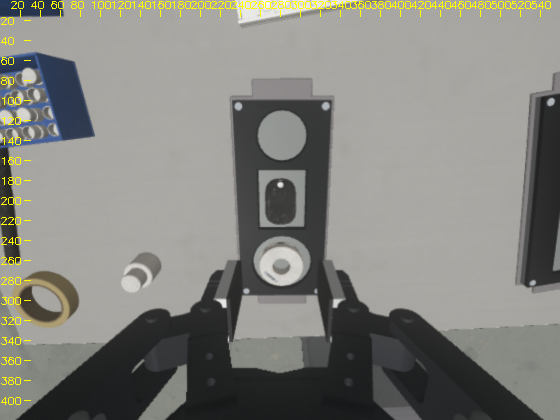

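View pics/d10.png

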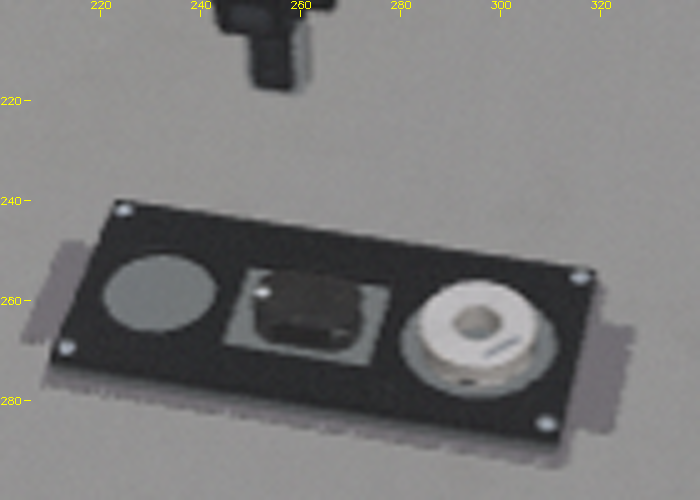

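View pics/s10.png

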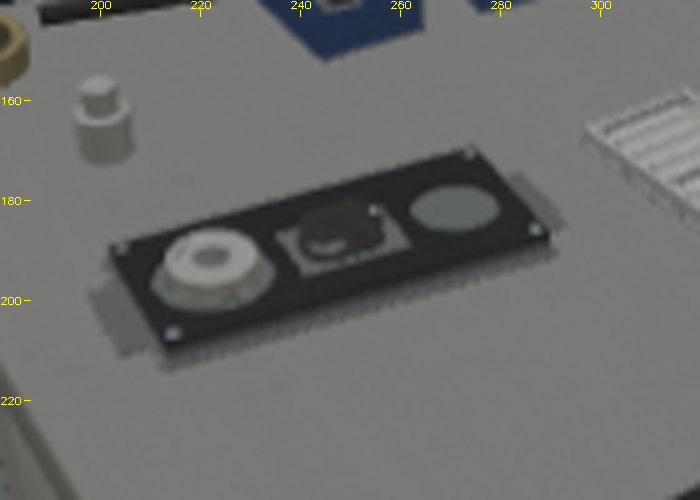

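Loupe lies flat in its oblong, clear all round. Last, the setting master.

```bash
python3 plan.py 0.4215 0.312 0.13 145 15
```

```text
at [0.4912 0.1569 0.1542] [180.    0.   -2.8] q7 -1.41 t 34.1 F [ 0.1  0.1 -0.4] w 0.0402
[[-0.5, -1.0, 0.2, 0.0, 0.0, -10.0], [-0.3, -1.1, 0.2, 0.0, 0.0, -10.0], [-0.1, -1.1, 0.2, 0.0, 0.0, -10.0], [0.1, -1.1, 0.2, 0.0, 0.0, -10.0], [0.2, -1.1, 0.1, 0.0, 0.0, -10.0]]
[[0.4, -1.1, 0.2, 0.0, 0.0, -10.0], [0.6, -1.0, 0.1, 0.0, 0.0, -10.0], [0.8, -0.8, 0.2, 0.0, 0.0, -9.5], [0.9, -0.7, 0.1, 0.0, 0.0, -10.0], [1.0, -0.5, 0.2, 0.0, 0.0, -9.5]]
[[1.1, -0.4, 0.1, 0.0, 0.0, -10.0], [1.1, -0.1, 0.2, 0.0, 0.0, -9.5], [1.1, 0.0, 0.1, 0.0, 0.0, -10.0], [1.1, 0.2, 0.2, 0.0, 0.0, -9.5], [1.12, 0.46, 0.12, 0.0, 0.0, -9.8]]
end [0.4215 0.312  0.13  ] [-180.   -0.  145.]
```

Emit:
servo_tool:
  rows:
    - [[-0.5, -1.0, 0.2, 0, 0, -10], [-0.3, -1.1, 0.2, 0, 0, -10], [-0.1, -1.1, 0.2, 0, 0, -10], [0.1, -1.1, 0.2, 0, 0, -10], [0.2, -1.1, 0.1, 0, 0, -10]]
  grip: 0.2

```text
clock: 34.72
position: [0.4687, 0.208, 0.1447]
tool_rot: [-3.141, 0.002, 0.83]
force: [0.0, -0.5, -0.3]
grip_width: 0.0512
```

Emit:
servo_tool:
  rows:
    - [[0.4, -1.1, 0.2, 0, 0, -10], [0.6, -1.0, 0.1, 0, 0, -10], [0.8, -0.8, 0.2, 0, 0, -9.5], [0.9, -0.7, 0.1, 0, 0, -10], [1.0, -0.5, 0.2, 0, 0, -9.5]]

```text
clock: 35.35
position: [0.4448, 0.26, 0.1368]
tool_rot: [-3.14, 0.001, 1.685]
force: [-0.6, -0.2, -0.6]
grip_width: 0.0509
```

Emit:
servo_tool:
  rows:
    - [[1.1, -0.4, 0.1, 0, 0, -10], [1.1, -0.1, 0.2, 0, 0, -9.5], [1.1, 0, 0.1, 0, 0, -10], [1.1, 0.2, 0.2, 0, 0, -9.5], [1.1, 0.5, 0.1, 0, 0, -9.8]]

```text
clock: 35.98
position: [0.4216, 0.312, 0.1297]
tool_rot: [-3.14, -0.001, 2.536]
force: [0.7, 0.1, -0.0]
grip_width: 0.0509
```

Emit:
servo_tool:
  rows:
    - [[0, 0, 0, 0, 0, 0], [0, 0, 0, 0, 0, 0]]

```text
clock: 36.22
position: [0.4224, 0.3113, 0.1303]
tool_rot: [-3.141, -0.0, 2.526]
force: [-0.3, -0.9, 0.4]
grip_width: 0.0512
```

```bash
python3 wr.py w17;python3 plan.py 0.4215 0.312 0.010 145 4
```

```text
[0.4224 0.3113 0.1303] [-179.9   -0.   144.7]
at [0.4225 0.3113 0.1305] [-180.     0.   144.8] q7 0.31 t 36.275 F [ 0.7 -0.5 -0.5] w 0.0511
[[0.0, 0.0, 3.0, 0.0, 0.0, 0.0], [0.0, 0.0, 3.0, 0.0, 0.0, 0.0], [0.1, 0.0, 3.0, 0.0, 0.0, 0.0], [0.02, 0.01, 3.05, 0.0, 0.0, -0.2]]
end [0.4215 0.312  0.01  ] [-180.   -0.  145.]
```

View pics/w17.png

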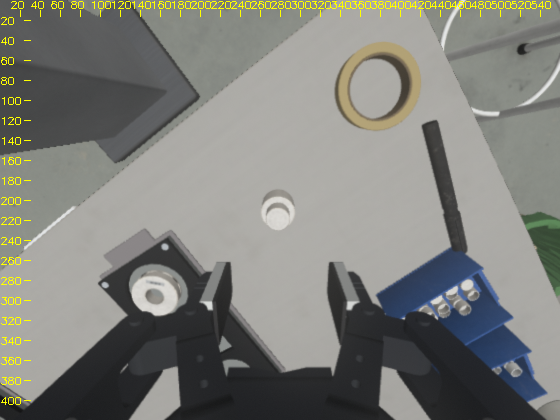

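```bash
python3 - <<'E'
from h import *
f=load("w17");c=cam(f,f["tcp"])
print(onz(c,(277.5,217),.043),onz(c,(278,209.5),.028), proj(c,[[0.4215,0.312,0.043]]))
E
```

```text
[0.41882609 0.3103021  0.043     ] [0.41773114 0.3114868  0.028     ] [[281.07573792 218.38896015]]
```

Emit:
servo_tool:
  rows:
    - [[0.2, -0.1, 3.0, 0, 0, 0], [0, 0, 3.0, 0, 0, 0], [0, 0, 3.0, 0, 0, 0], [0, 0, 2.4, 0, 0, 0], [0, 0, 0.65, 0, 0, 0]]

```text
clock: 36.9
position: [0.4197, 0.3115, 0.0091]
tool_rot: [-3.139, -0.0, 2.529]
force: [-0.9, -0.5, 1.4]
grip_width: 0.0514
```

Emit:
servo_tool:
  rows:
    - [[0, 0, 0, 0, 0, 0], [0, 0, 0, 0, 0, 0], [0, 0, 0, 0, 0, 0], [0, 0, 0, 0, 0, 0]]
  grip: -1
  squeeze: 50

```text
clock: 37.4
position: [0.4205, 0.3127, 0.011]
tool_rot: [3.14, 0.0, 2.531]
force: [-0.9, -1.3, 7.6]
grip_width: 0.0276
```

Emit:
servo_tool:
  rows:
    - [[0, 0, -1, 0, 0, 0], [0, 0, -2, 0, 0, 0], [0, 0, -2, 0, 0, 0], [0, 0, -1.5, 0, 0, 0], [0, 0, 0, 0, 0, 0]]

```text
clock: 38.02
position: [0.4206, 0.3128, 0.0764]
tool_rot: [3.14, 0.0, 2.531]
force: [-0.2, -0.7, -1.3]
grip_width: 0.0277
```

```bash
python3 wr.py w18; python3 - <<'E'
from h import *
from workcell import bot
f=bot.grab_frame("side");crop(f["image"],220,260,340,350,6,"pics/d11.png")
E
python3 plan.py 0.554 0.1535 0.075 165 9
```

```text
[0.4206 0.3128 0.0764] [179.9   0.  145. ]
at [0.42   0.3124 0.0751] [-180.   -0.  145.] q7 0.32 t 38.125 F [ 0.1  0.3 -1.7] w 0.0278
[[-2.2, -0.6, 0.0, 0.0, 0.0, -2.0], [-2.2, -0.7, 0.0, 0.0, 0.0, -2.0], [-2.2, -0.7, 0.0, 0.0, 0.0, -2.5], [-2.2, -0.8, 0.0, 0.0, 0.0, -2.0], [-2.1, -0.9, 0.0, 0.0, 0.0, -2.5]]
[[-2.1, -1.0, 0.0, 0.0, 0.0, -2.0], [-2.0, -1.1, 0.0, 0.0, 0.0, -2.5], [-2.0, -1.2, 0.0, 0.0, 0.0, -2.0], [-1.95, -1.26, 0.01, 0.0, 0.0, -2.5]]
end [0.554  0.1535 0.075 ] [-180.   -0.  165.]
```

View pics/w18.png

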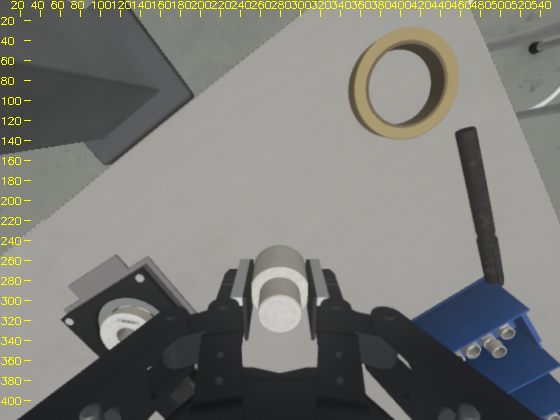

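View pics/d11.png

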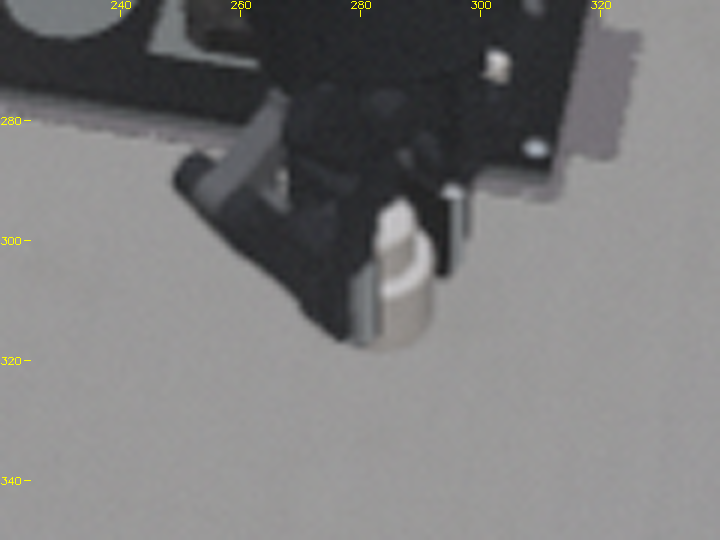

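Emit:
servo_tool:
  rows:
    - [[-2.2, -0.6, 0, 0, 0, -2], [-2.2, -0.7, 0, 0, 0, -2], [-2.2, -0.7, 0, 0, 0, -2.5], [-2.2, -0.8, 0, 0, 0, -2], [-2.1, -0.9, 0, 0, 0, -2.5]]

```text
clock: 38.75
position: [0.495, 0.2239, 0.0744]
tool_rot: [-3.141, -0.001, 2.724]
force: [-0.0, 0.9, -0.6]
grip_width: 0.0276
```

Emit:
servo_tool:
  rows:
    - [[-2.1, -1.0, 0, 0, 0, -2], [-2.0, -1.1, 0, 0, 0, -2.5], [-2.0, -1.2, 0, 0, 0, -2], [-2.0, -1.3, 0, 0, 0, -2.5], [0, 0, 0, 0, 0, 0]]

```text
clock: 39.38
position: [0.555, 0.151, 0.0743]
tool_rot: [-3.14, -0.001, 2.878]
force: [-0.0, 0.1, -1.6]
grip_width: 0.0277
```

Emit:
servo_tool:
  rows:
    - [[0, 0, 1.5, 0, 0, 0], [0, 0, 1.0, 0, 0, 0], [0, 0, 0, 0, 0, 0], [0, 0, 0, 0, 0, 0]]

```text
clock: 39.88
position: [0.5544, 0.1532, 0.0503]
tool_rot: [-3.142, -0.0, 2.88]
force: [-0.6, 0.0, -1.3]
grip_width: 0.0278
```

```bash
python3 plan.py 0.554 0.1535 0.025 165 3
python3 wr.py w19
python3 - <<'E'
from h import *
from workcell import bot
f=bot.grab_frame("scene");crop(f["image"],180,140,320,240,5,"pics/s12.png")
f=bot.grab_frame("side");crop(f["image"],200,200,340,300,5,"pics/d12.png")
E
```

```text
at [0.5544 0.1532 0.0503] [-180.   -0.  165.] q7 0.93 t 39.875 F [-0.6  0.  -1.3] w 0.0278
[[0.0, 0.0, 0.8, 0.0, 0.0, 0.0], [0.0, 0.0, 0.9, 0.0, 0.0, 0.0], [0.04, 0.01, 0.83, 0.0, 0.0, 0.0]]
end [0.554  0.1534 0.025 ] [-180.   -0.  165.]
[0.5544 0.1532 0.0503] [-180.   -0.  165.]
```

View pics/s12.png

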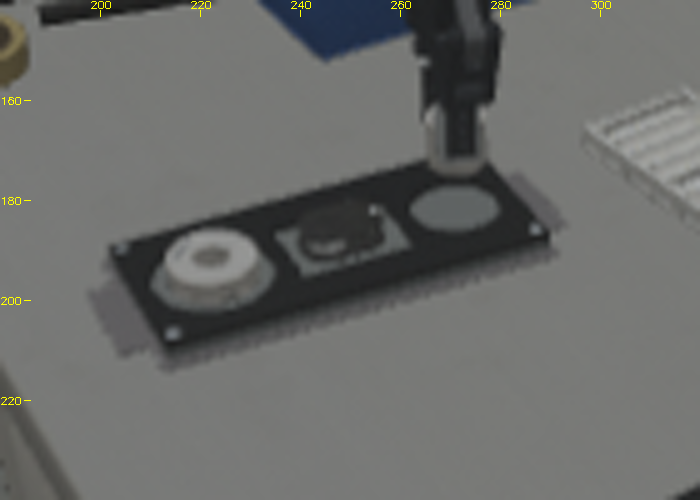

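View pics/d12.png

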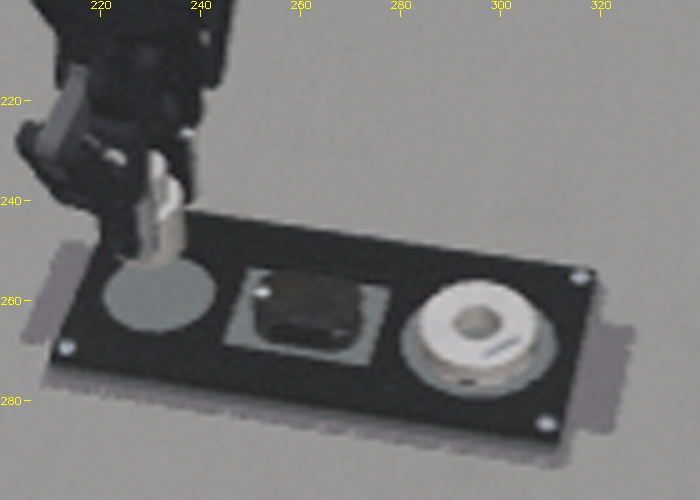

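View pics/w19.png

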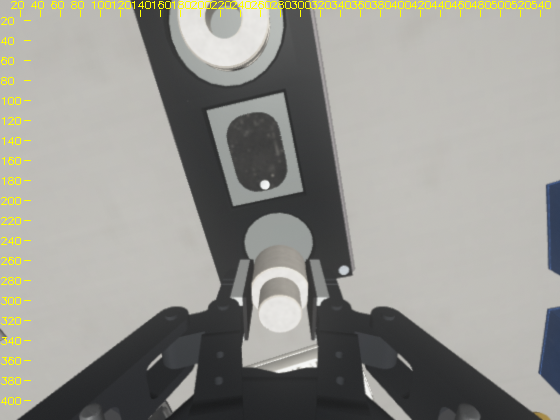

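Emit:
servo_tool:
  rows:
    - [[0, 0, 1.0, 0, 0, 0], [0, 0, 1.0, 0, 0, 0], [0, 0, 0.6, 0, 0, 0], [0, 0, 0.2, 0, 0, 0], [0, 0, 0, 0, 0, 0]]

```text
clock: 40.65
position: [0.5545, 0.1529, 0.0222]
tool_rot: [-3.141, -0.0, 2.88]
force: [0.9, 0.1, -0.8]
grip_width: 0.0278
```

Emit:
servo_tool:
  rows:
    - [[0, 0, 0.1, 0, 0, 0], [0, 0, 0.05, 0, 0, 0], [0, 0, 0, 0, 0, 0]]

```text
clock: 41.02
position: [0.5545, 0.153, 0.0209]
tool_rot: [3.142, 0.0, 2.88]
force: [0.1, -0.3, -1.2]
grip_width: 0.0276
```

Emit:
servo_tool:
  rows:
    - [[0, 0, 0.1, 0, 0, 0], [0, 0, 0, 0, 0, 0], [0, 0, 0, 0, 0, 0]]

```text
clock: 41.4
position: [0.5546, 0.153, 0.0201]
tool_rot: [3.141, 0.0, 2.88]
force: [-1.1, -0.3, 5.8]
grip_width: 0.0276
```

Emit:
servo_tool:
  rows:
    - [[0, 0, 0.05, 0, 0, 0], [0, 0, 0, 0, 0, 0]]

```text
clock: 41.65
position: [0.5546, 0.153, 0.02]
tool_rot: [3.141, 0.0, 2.88]
force: [-4.7, -1.1, 15.4]
grip_width: 0.0276
```

Emit:
servo_tool:
  rows:
    - [[0, 0, -0.05, 0, 0, 0], [0, 0, 0, 0, 0, 0], [0, 0, 0, 0, 0, 0], [0, 0, 0, 0, 0, 0]]
  grip: 0.05

```text
clock: 42.15
position: [0.5544, 0.153, 0.0197]
tool_rot: [-3.142, -0.0, 2.88]
force: [-0.1, 0.4, -0.3]
grip_width: 0.0451
```

Emit:
servo_tool:
  rows:
    - [[0, 0, -1, 0, 0, 0], [0, 0, -3, 0, 0, 0], [0, 0, -4, 0, 0, 0], [0, 0, -4, 0, 0, 0], [0, 0, -3, 0, 0, 0]]

```text
clock: 42.78
position: [0.5547, 0.153, 0.1723]
tool_rot: [3.141, 0.001, 2.88]
force: [-0.2, 0.2, -0.3]
grip_width: 0.0451
```

Emit:
servo_tool:
  rows:
    - [[2, -2, -3, 0, 0, 0], [2, -2, -2, 0, 0, 0], [0, 0, 0, 0, 0, 0], [0, 0, 0, 0, 0, 0], [0, 0, 0, 0, 0, 0]]

```text
clock: 43.4
position: [0.5057, 0.125, 0.2193]
tool_rot: [-3.141, -0.001, 2.88]
force: [-0.5, -1.1, -0.8]
grip_width: 0.0448
```

```bash
python3 wr.py w20
python3 - <<'E'
from h import *
from workcell import bot
f=bot.grab_frame("scene");crop(f["image"],180,140,320,240,5,"pics/s13.png");cv2.imwrite("pics/sf.png",f["image"][:,:,::-1])
f=bot.grab_frame("side");crop(f["image"],200,110,340,300,4,"pics/d13.png")
E
```

```text
[0.5057 0.125  0.2193] [-180.   -0.  165.]
```

View pics/s13.png

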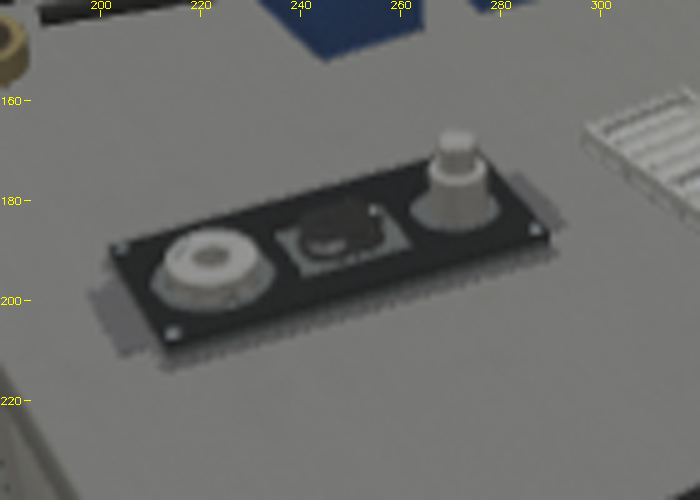

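View pics/d13.png

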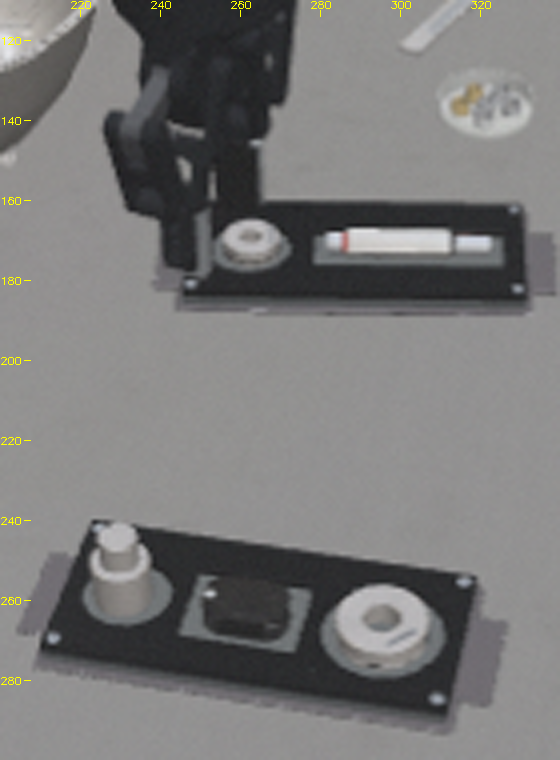

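View pics/w20.png

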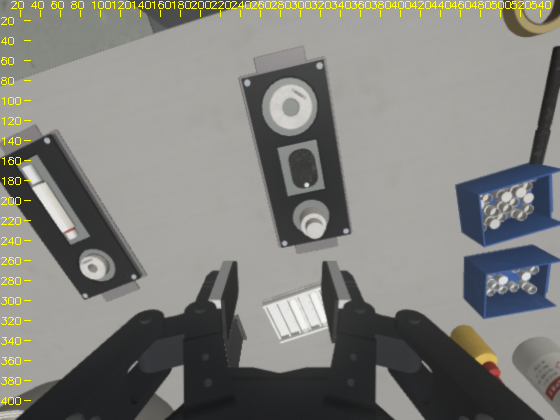

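View pics/sf.png

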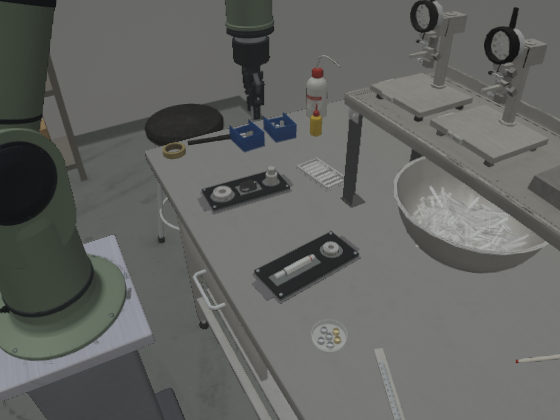

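All five sit in their recesses (setting master upright at scene (271,178)); the dish is unmoved at (329,336). Handing in.

```bash
python3 - <<'E'
from workcell import bot
print(bot.observe()['force']); print(bot.job_done())
E
```

```text
[ 0.18512771 -0.12244017  0.0140545 ]
the job is handed in; nothing more can be done
None
```

Both gauge kits are made up, and I handed the job in at about 43.5 s of the 136 s allowed.

- **Plug tray:** the plug gauge is in the long slot and the small ring is in the round recess.
- **Master tray:** the large ring, the loupe and the upright setting master are each in the recess cut for them. I placed the parts in the order you listed them.

**Last checks:** the final pictures from the scene, side and wrist cameras show every part inside its recess with clearance around it, and nothing looks tilted. I felt each part touch down before letting go, at 6 to 30 N. The sample dish is at the same pixels in the scene picture as at the start. The gripper was clear of everything, with no force reading.

**Disagreements:**
- The wrist camera and the two fixed cameras differed by about 2 to 5 mm in places, mainly in y. I used values between them, and the recesses have 6 to 8 mm of clearance each side.
- The gripper read 2 to 4 mm narrower than the parts' stated sizes. The pictures showed every part held firmly, so this made no difference.
- I judged that each part is seated flat from the pictures and the contact forces. I did not measure the final heights.

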